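# Fetch the spare battery from behind the cans and put it on charge

## Task

The spare tool battery stands at the back of the wooden crate, hemmed in by three cans (the aerosol, the oil tin and the tub). Take all three cans out and stand them upright on the rubber mat, then lift out the battery and seat it upright, fully down, in the charger's pocket, and then put each can back upright in the crate on the very spot where it stood at the start. Set everything down gently without dropping or toppling it, and leave the mug and the wrench where they are.

Things in the scene. Friction and masses are not known exactly. Their poses are not given: they have to be found in the camera images.
- aerosol_mid (a point): Tall aerosol can with a full-width white cap: round, 54 mm across, 150 mm tall, upright. The cap is the top 40 mm, as wide as the can, and may be gripped. The point is on its axis half-way up, 75 mm above its underside; z along its axis. About 0.2 kg.
- oil_tin_mid (a point): Bare steel oil tin: round, 58 mm across, 112 mm to its flat shoulder, with a brass nozzle 26 mm wide and 20 mm high in the middle on top (132 mm in all), upright. The point is on its axis half-way up the body, 56 mm above its underside; z along its axis. About 0.3 kg.
- tub_mid (a point): Short screw-top plastic tub with a black ribbed lid: round, 60 mm across, 100 mm tall, upright. The lid is the top 22 mm, as wide as the tub, and may be gripped. The point is on its axis half-way up, 50 mm above its underside; z along its axis. About 0.25 kg.
- pack_mid (a point): Spare tool battery: black upright block with a grey band, 44 mm (x) by 56 mm (y) by 72 mm tall (z), about 0.36 kg. Point: its centre, 36 mm above its underside. It stands at the back of the crate, its y along the crate's y, two cans in front of it and one beside it, about 5 to 15 mm away; about 30 mm are free behind it.
- crate: Slatted wooden crate, open on top, fixed, 170 mm (x) by 234 mm (y) outside, walls 9 mm thick and 60 mm high; inner floor 10 mm above the bench. Origin: centre of its underside; x points to its back. The cans start on three spots of its floor marked by round stains (two in front, 100 mm apart, one at the back beside the battery); which can is on which spot varies.
- mat: Dark rubber mat lying flat, fixed, 190 mm (x) by 250 mm (y) by 4 mm thick, empty: the side area for the cans. Origin: centre of its underside; top face 4 mm above the bench.
- charger_seat (a point): Fixed battery charger, 124 (x) by 200 mm (y). Point: centre of its pocket's floor, 16 mm above the bench; charger's axes. Battery goes in with its y along this y, either way round; its centre is then 36 mm above the point. Pocket floor 52 (x) by 64 mm (y), 4 mm loose a side; walls 12 mm high, sloping out to a 62 by 74 mm mouth. A 50 mm high housing starts 85 mm from the point towards +y.
- mug: White mug, 80 mm across, 85 mm tall, standing on the bench; a bystander. Origin: centre of its underside.
- wrench: Steel wrench, 170 mm long, lying on the bench; a bystander. Origin: its underside, near the middle.
Not all that is in view belongs to the job. Leave any green or turquoise look-alike of the part that bears oil_tin_mid alone. Leave any green or orange look-alike of the part that bears tub_mid alone.

How it is judged (in metres and radians):
On the way, in this order (a step that is already met when the one before it is completed fails the run):
1. all three cans stand upright on the rubber mat, released, with the battery still in the crate (x of aerosol_mid in the frame of mat between -0.095 and 0.095 m and y of aerosol_mid in the frame of mat between -0.125 and 0.125 m and z of aerosol_mid in the frame of mat below 0.084 m and angle between each of aerosol_mid, oil_tin_mid, tub_mid's own z axis and vertical below 0.12 rad and linear speed of each of aerosol, oil_tin, tub below 0.03 m/s and contact force between each of aerosol, oil_tin, tub and the fingers below 0.1 N and x of oil_tin_mid in the frame of mat between -0.095 and 0.095 m and y of oil_tin_mid in the frame of mat between -0.125 and 0.125 m and z of oil_tin_mid in the frame of mat below 0.065 m and x of tub_mid in the frame of mat between -0.095 and 0.095 m and y of tub_mid in the frame of mat between -0.125 and 0.125 m and z of tub_mid in the frame of mat below 0.059 m and distance of pack_mid from where it was at the start of the episode below 0.05 m), for 0.2 s.
2. the battery is seated upright in the charger's pocket and released, with the cans still on the mat (horizontal distance between pack_mid and charger_seat below 0.009 m and z of pack_mid in the frame of charger_seat below 0.04 m and angle between the y axis of pack_mid and the y axis of charger_seat, either way round below 0.2 rad and angle between each of pack_mid, aerosol_mid, oil_tin_mid, tub_mid's own z axis and vertical below 0.12 rad and linear speed of each of pack, aerosol, oil_tin, tub below 0.03 m/s and contact force between each of pack, aerosol, oil_tin, tub and the fingers below 0.1 N and x of aerosol_mid in the frame of mat between -0.095 and 0.095 m and y of aerosol_mid in the frame of mat between -0.125 and 0.125 m and z of aerosol_mid in the frame of mat below 0.084 m and x of oil_tin_mid in the frame of mat between -0.095 and 0.095 m and y of oil_tin_mid in the frame of mat between -0.125 and 0.125 m and z of oil_tin_mid in the frame of mat below 0.065 m and x of tub_mid in the frame of mat between -0.095 and 0.095 m and y of tub_mid in the frame of mat between -0.125 and 0.125 m and z of tub_mid in the frame of mat below 0.059 m), for 0.2 s.
At the end, for the whole second after the job is handed in: The battery is seated in the charger's pocket: upright within 0.12 rad, centred within 9 mm, its centre less than 40 mm above the pocket's floor, sides in line within 0.2 rad; each can stands upright (0.12 rad) within 15 mm of where it stood at the start; all are released and at rest (horizontal distance between pack_mid and charger_seat below 0.009 m and z of pack_mid in the frame of charger_seat below 0.04 m and angle between the y axis of pack_mid and the y axis of charger_seat, either way round below 0.2 rad and angle between each of pack_mid, aerosol_mid, oil_tin_mid, tub_mid's own z axis and vertical below 0.12 rad and linear speed of each of pack, aerosol, oil_tin, tub below 0.03 m/s and contact force between each of pack, aerosol, oil_tin, tub and the fingers below 0.1 N and distance of each of aerosol_mid, oil_tin_mid, tub_mid from where it was at the start of the episode below 0.015 m); the robot touches nothing.
It fails at once if a can or the battery is toppled (angle between any of aerosol_mid, oil_tin_mid, tub_mid, pack_mid's own z axis and vertical above 0.6 rad).
It fails at once if a can or the battery is dropped: falls freely faster than 0.8 m/s (from more than about 3 cm) ((linear speed of aerosol above 0.8 m/s and contact force between aerosol and the fingers below 0.05 N) or (linear speed of oil_tin above 0.8 m/s and contact force between oil_tin and the fingers below 0.05 N) or (linear speed of tub above 0.8 m/s and contact force between tub and the fingers below 0.05 N) or (linear speed of pack above 0.8 m/s and contact force between pack and the fingers below 0.05 N)).
It fails at once if the mug is moved by more than 2 cm (distance of mug from where it was at the start of the episode above 0.02 m).
It fails at once if the wrench is moved by more than 2 cm (distance of wrench from where it was at the start of the episode above 0.02 m).
It also fails if it takes over 152 s, if anything falls off the work surface, if the arm or the gripper's body presses on something with over 40 N, if the wrist force passes 120 N, or if a joint passes its speed limit or range.

## Robot

A 6-joint arm with a two-finger parallel gripper is mounted at the origin on the work surface. World frame = base frame: x ahead of the robot, y to its left, z up, the work surface at z = 0. Lengths are in mm, angles in rad, forces in N, time in s.
With the tool pointing down it reaches from about 350 to 775 mm from the base axis. Payload 7.3 kg.
Tool frame: the origin (TCP) lies midway between the tips of the shut fingers; the grasp point (between the pads) lies bot.tcp_to_grasp behind it (bot.tcp_to_grasp is the distance from the TCP to the grasp point, in mm); z points along the fingers, y is the direction in which the jaws open and shut (so a half turn about z gives the same grasp; the last joint's range is limited). The gripper opens to 92 mm and grips with 3 to 60 N. Pads are 19 mm wide; open, the fingers measure 130 mm over their backs; the gripper's body (75 mm by 190 mm) begins 47 mm behind the grasp point.
Start: joints at [-1.477, 0.342, 1.524, -0, 1.275, -0.146], TCP at [124.713, -509.992, 226.741] pointing down, gripper open.
Joint ranges: [-2.53, 2.53], [-0.77, 2.02], [0.04, 2.7], [-1, 4.14], [0.28, 2.66], [-3.11, 3.11]. Speed limits (rad/s): [2.57, 2.57, 3.14, 3.14, 3.14, 3.14].

## Interface

Orientations are given as [roll, pitch, yaw] about the fixed x, y, z axes, in that order (R = Rz(yaw) Ry(pitch) Rx(roll)).
In Python, from plant import bot gives the robot as it stands.
- The arm moves only by the shell command python3 -m inch 'ROWS'. ROWS is JSON, one flat list of numbers, 7 for each row, row after row: the shift along the world's x, y, z in cm, then the turn, a rotation vector about the world's x, y, z in degrees, then the gripper command: -1 is shut, 1 is fully open, values between are in proportion. In form: [tx, ty, tz, ax, ay, az, fingers, tx, ty, tz, ax, ay, az, fingers, ...]. A call has exactly 5 rows; each row is the pose to reach, as a shift and turn from the pose measured when the call began; what a row does not reach only later rows make up. A row lasts 1/10 s, in which the tool goes at most 50 mm and 8.59 degrees, less where a joint would pass 70% of its speed; a pose out of reach is approached as far as the arm can. A call with a gripper value outside its range is refused whole. The fingers move at their own pace and stop on an object; the grip force is fixed at half the most. Time passes only in rows, so rows that repeat a pose let the fingers close, or fill a call up. It gives the time, the measured TCP pose, the force and the opening at its end, in the units of the state.
- bot.get_obs(): the state, without advancing time (a new reading comes with each control period).
- bot.capture(name): name is "scene" or "top" or "wrist"; returns the picture (480x640x3 uint8, red, green, blue); there is no depth.
- bot.calibration(name): a dict with "fx", "fy", "cx", "cy" (pixels), "k1" (the pictures are not rectified: a ray, as slopes to the right and down, at radius r is drawn at 1 + k1 r^2 times it, then the intrinsics apply), "cam_to_world" (4x4, takes a point from camera to world coordinates). Camera axes: x right, y down, z forward; pixel columns grow to the right and rows downward; lengths in mm; the calibration is good to about 2 mm. A picture is of the moment at which its call begins: read the wrist's pose just before it. calibration takes no time and is no camera call; for the wrist camera it gives the pose at the moment of the call.
- bot.close_job(): hands the job in, once; it reports no verdict.
The state is a dict: "time": time; "joint_positions": joint angles; "dq": joint speeds; "tau": joint torques, N m; "tool_pos": TCP position; "tcp_rot": TCP orientation; "contact_force": force on the tool from outside, world axes, zero at the start; "moment": the same for the moment, N m; "grip_width": finger opening in mm.
Only numpy, scipy, OpenCV 4.12 (cv2) and the standard library are available. Lean on these libraries where they do the work, as an engineer would, in place of code of your own. Each camera call takes 0.05 s, during which the arm holds its last target.

## Working session

There is one attempt and no reset: what is moved stays moved. The work goes in short steps, Python scripts to look and compute and a shell command to move; the robot and the scene stay as the last step left them, time stands still between calls to the robot, and variables do not carry over. Pictures are saved under pics/ and viewed, and the job is handed in when it is done.

```bash
ls; mkdir -p pics; python3 - <<'E'
from plant import bot
import cv2
o=bot.get_obs(); print(o, bot.tcp_to_grasp)
for n in ("scene","top","wrist"):
    im=bot.capture(n); cv2.imwrite(f"pics/{n}0.png",im[:,:,::-1])
    c=bot.calibration(n); print(n,{k:v for k,v in c.items() if k!='cam_to_world'}); print(c['cam_to_world'])
E
```

```text
pics
{'time': 0.0, 'joint_positions': array([-1.47698433e+00,  3.42729564e-01,  1.52498235e+00,  6.38388800e-06,
        1.27542736e+00, -1.46003341e-01]), 'dq': array([ 0.00015634, -0.00028649, -0.0009586 , -0.00104496, -0.00060959,
       -0.00286582]), 'tau': array([ 2.40490772e-03, -4.31228650e+01, -2.44224858e+01,  7.18606822e-02,
        5.59013046e-02, -1.27049298e-04]), 'tool_pos': array([ 124.68365453, -509.56755683,  226.05352267]), 'tcp_rot': array([-3.14006337e+00, -2.31050254e-04,  2.39813297e-01]), 'contact_force': array([-0.58058845,  0.52653432,  0.16844787]), 'moment': array([-0.04967612, -0.03449515,  0.04294458]), 'grip_width': 92.13479887872477} 18.8
scene {'fx': 443.2247900486237, 'fy': 443.2247900486237, 'cx': 327.4981200144455, 'cy': 245.95532715944896, 'k1': 0.028250975947874197}
[[ 7.34104513e-01  4.77713831e-01 -4.82576480e-01  1.00790850e+03]
 [ 6.78953044e-01 -5.05250047e-01  5.32677345e-01 -4.63979510e+02]
 [ 1.06455462e-02 -7.18687614e-01 -6.95251599e-01  6.89580272e+02]
 [ 0.00000000e+00  0.00000000e+00  0.00000000e+00  1.00000000e+00]]
top {'fx': 565.4733356151476, 'fy': 565.4733356151476, 'cx': 316.1251551034139, 'cy': 239.2267028187393, 'k1': -0.12493990450289363}
[[ 8.48398145e-03 -9.90385856e-01  1.38072005e-01  4.23534503e+02]
 [-9.99963977e-01 -8.43839899e-03  9.15499305e-04 -1.87535244e+01]
 [ 2.58409104e-04 -1.38074798e-01 -9.90421770e-01  1.23729838e+03]
 [ 0.00000000e+00  0.00000000e+00  0.00000000e+00  1.00000000e+00]]
wrist {'fx': 373.0829459707851, 'fy': 373.0829459707851, 'cx': 319.53612276025126, 'cy': 235.76644136216146, 'k1': -0.018738056321188915}
[[ 2.37977678e-01 -9.26313026e-01 -2.92080130e-01  2.03545121e+02]
 [-9.71269376e-01 -2.27444116e-01 -7.00355183e-02 -4.90893589e+02]
 [-1.55709420e-03  3.00355376e-01 -9.53826097e-01  3.83870646e+02]
 [ 0.00000000e+00  0.00000000e+00  0.00000000e+00  1.00000000e+00]]
```

View pics/top0.png

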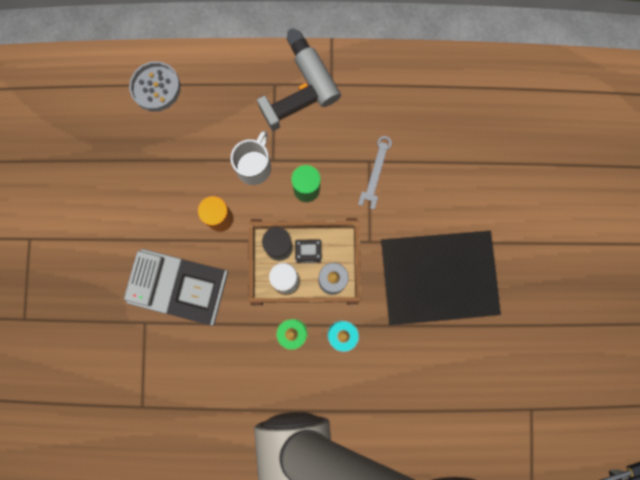

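View pics/scene0.png

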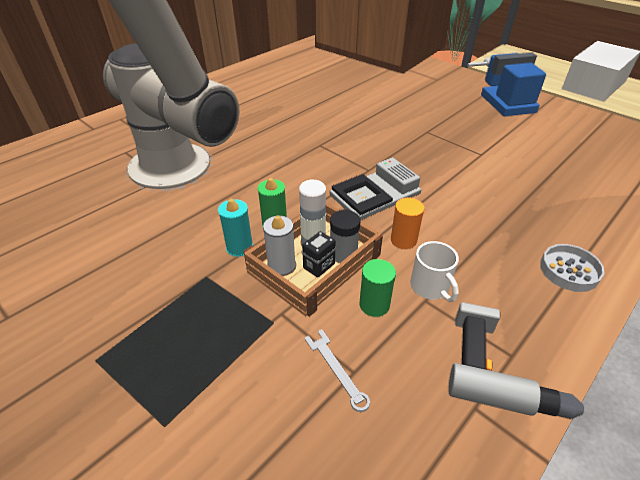

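View pics/wrist0.png

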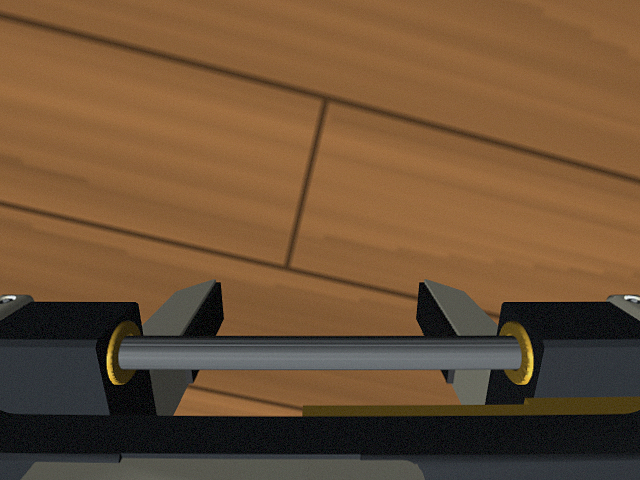

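The top picture shows the crate around (303,262). Inside it are a black tub at (277,242), the battery at (308,250), the white aerosol at (284,278) and the steel tin at (333,278). Look-alikes sit outside the crate: green and turquoise tins at (291,334) and (343,336), and green and orange tubs at (306,180) and (213,211). The three cans inside the crate fit the description: bare steel tin, black lid and white cap. I'll enlarge that area to confirm.

```bash
cat > h.py <<'E'
import numpy as np, cv2
from plant import bot
def ray(cal,u,v):
    x=(u-cal['cx'])/cal['fx']; y=(v-cal['cy'])/cal['fy']
    xd,yd=x,y
    for _ in range(20):
        r2=x*x+y*y; s=1+cal['k1']*r2; x,y=xd/s,yd/s
    T=cal['cam_to_world']; d=T[:3,:3]@np.array([x,y,1]); return T[:3,3],d
def p2w(cal,u,v,z):
    o,d=ray(cal,u,v); return o+d*(z-o[2])/d[2]
def w2p(cal,P):
    T=cal['cam_to_world']; c=T[:3,:3].T@(np.asarray(P,float)-T[:3,3]); x,y=c[:2]/c[2]; s=1+cal['k1']*(x*x+y*y)
    return np.array([cal['fx']*x*s+cal['cx'],cal['fy']*y*s+cal['cy']])
def crop(src,x0,y0,w,h,k,out):
    im=cv2.imread(src); c=cv2.resize(im[y0:y0+h,x0:x0+w],None,fx=k,fy=k,interpolation=cv2.INTER_CUBIC); cv2.imwrite(out,c)
E
python3 - <<'E'
from h import *
crop('pics/top0.png',240,210,130,100,6,'pics/c1.png')
crop('pics/top0.png',115,240,130,95,6,'pics/c2.png')
crop('pics/top0.png',370,220,140,115,5,'pics/c3.png')
crop('pics/scene0.png',235,165,165,150,4,'pics/c4.png')
E
```

```text
(no output)
```

View pics/c1.png

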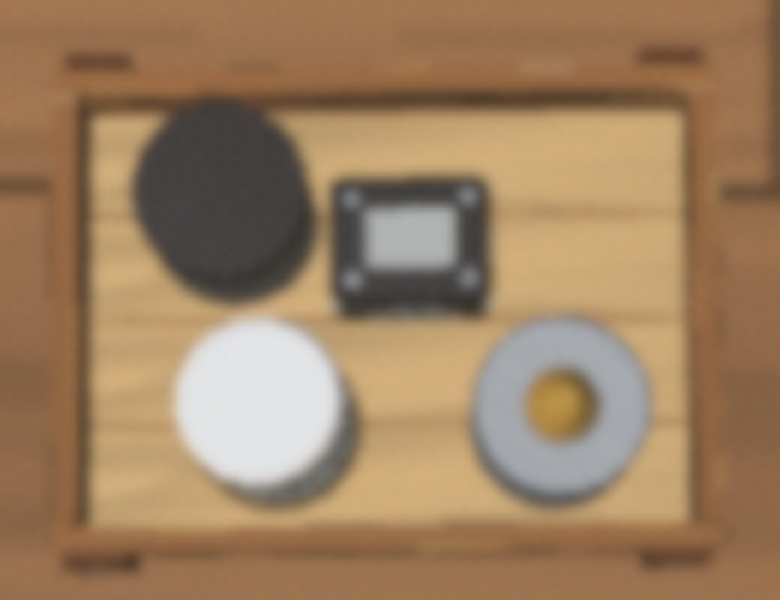

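View pics/c2.png

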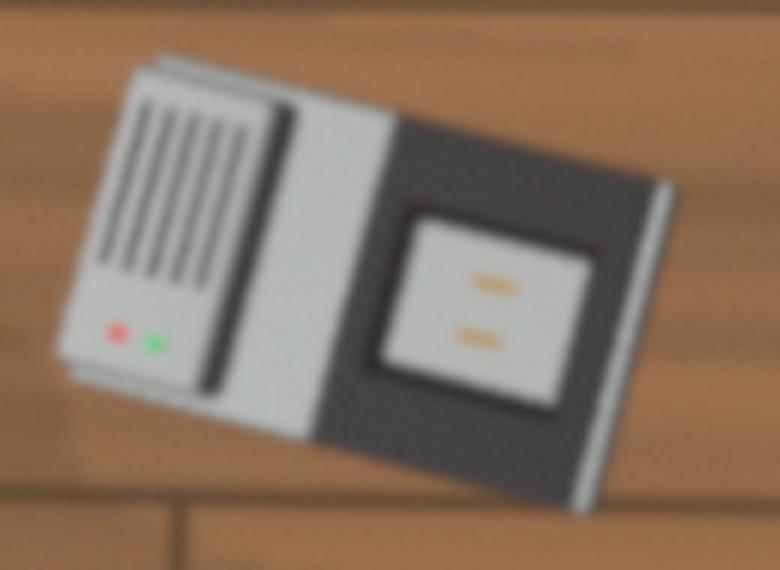

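View pics/c3.png

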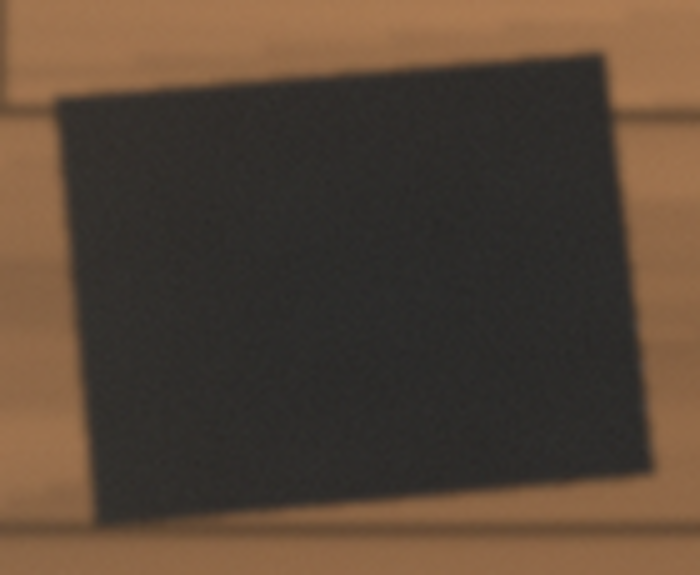

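View pics/c4.png

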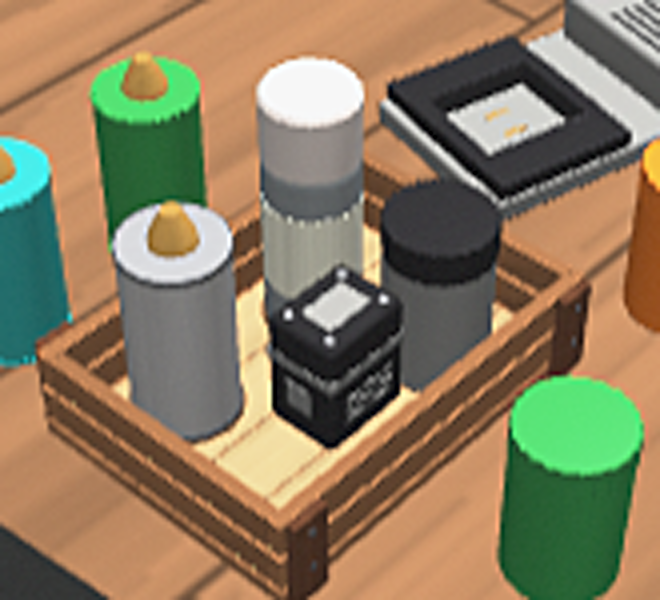

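The crops confirm it: the steel tin with the brass nozzle, the white-capped aerosol and the black-lidded tub are the three in the crate. The coloured ones all stand outside it. Next I'll turn these pixels into positions.

```bash
cat > m1.py <<'E'
from h import *
c=bot.calibration('top')
def q(x,y,k,ox,oy,z): return p2w(c,(x+.5)/k-.5+ox,(y+.5)/k-.5+oy,z)
C1=lambda x,y,z:q(x,y,6,240,210,z)
C2=lambda x,y,z:q(x,y,6,115,240,z)
C3=lambda x,y,z:q(x,y,5,370,220,z)
np.set_printoptions(precision=1,suppress=True)
print('tub',C1(221,187,110)); print('aer',C1(258,403,160)); print('oil',C1(563,403,122)); 
for p in [(352,198),(468,196),(352,279),(470,279)]: print(' b',C1(*p,82))
print('pack',C1(410.5,238,82))
print('crate in: left top',C1(88,108,10),'right',C1(690,108,10), C1(690,525,10),C1(88,525,10))
pk=[C2(*p,16) for p in [(418,215),(595,258),(553,408),(380,362)]]; print('pocket',pk,np.mean(pk,0))
d=(pk[0]-pk[1]+pk[3]-pk[2]); print('charger y dir deg',np.degrees(np.arctan2(d[1],d[0])))
m=[C3(*p,4) for p in [(58,100),(604,53),(652,470),(97,522)]]; print('mat',m,np.mean(m,0))
s=bot.calibration('scene')
S=lambda x,y,z:p2w(s,(x+.5)/4-.5+235,(y+.5)/4-.5+165,z)
print('scene: aer',S(311,93,160),'oil',S(172,240,122),'tub',S(441,217,110),'pack',S(336,308,82))
print('pocket scene',[S(*p,16) for p in [(515,82),(565,120),(495,152),(446,118)]])
print('look: green oil',S(147,90,122),'green tub',S(577,422,100),'orange?',)
print('green tub top',p2w(c,306,180,100),'orange',p2w(c,213,211,100),'mug',p2w(c,250,158,85),'mug handle',p2w(c,263,137,50),'greenoil',p2w(c,291,334,112),'turq',p2w(c,343,336,112),'wrench',p2w(c,384,140,5),p2w(c,368,200,5))
E
python3 m1.py
```

```text
tub [576.9  62.2 110. ]
aer [500.9  45.6 160. ]
oil [504.5 -52.5 122. ]
 b [577.3  19.1  82. ]
 b [578.3 -20.7  82. ]
 b [549.3  18.7  82. ]
 b [549.7 -21.7  82. ]
pack [563.6  -1.1  82. ]
crate in: left top [619.3 118.8  10. ] right [ 621.2 -102.    10. ] [ 468.9 -101.9   10. ] [466.9 115.4  10. ]
pocket [array([511.8, 268.8,  16. ]), array([497. , 203.5,  16. ]), array([442.8, 217.2,  16. ]), array([458.4, 280.8,  16. ])] [477.5 242.6  16. ]
charger y dir deg 76.74284883377544
mat [array([ 595.9, -161.1,    4. ]), array([ 619.1, -406.8,    4. ]), array([ 433.9, -422.9,    4. ]), array([ 411.3, -177.1,    4. ])] [ 515.1 -292.     4. ]
scene: aer [505.9  42.9 160. ] oil [503.6 -51.8 122. ] tub [577.9  61.5 110. ] pack [564.9  -1.5  82. ]
pocket scene [array([455.4, 278.6,  16. ]), array([503.2, 269.5,  16. ]), array([492. , 215.1,  16. ]), array([448.2, 220. ,  16. ])]
look: green oil [404.9  21.  122. ] green tub [709.2   5.5 100. ] orange?
green tub top [705.3   4.2 100. ] orange [638.8 194.6 100. ] mug [755.9 123.2  85. ] mug handle [813.7 100.4  50. ] greenoil [391.4  30.2 112. ] turq [388.4 -72.3 112. ] wrench [ 823.9 -169.7    5. ] [ 684.5 -132.3    5. ]
```

The two cameras agree to about 3 mm. The plan:
- Turn the jaws to lie along world x (yaw 90°).
- Move the aerosol to the far slot on the mat, the oil tin to the middle and the tub to the near one.
- Lift the battery, seat it, then reverse the order for the cans.

I start by moving above the aerosol.

```bash
python3 -m inch '[1.9,2.8,0.2,0,0,4,1, 3.8,5.6,0.4,0,0,8,1, 5.7,8.4,0.6,0,0,12,1, 7.6,11.2,0.8,0,0,16,1, 9.5,14,1,0,0,19,1]'
python3 -m inch '[1.9,2.8,0.2,0,0,4,1, 3.8,5.6,0.4,0,0,8,1, 5.7,8.4,0.6,0,0,12,1, 7.6,11.2,0.8,0,0,16,1, 9.5,14,1,0,0,19,1]'
```

```text
time: 0.65
tool_pos: [220.2, -368.3, 236.1]
tcp_rot: [-3.14, -0.0, 0.574]
contact_force: [0.4, 0.2, -0.3]
grip_width: 92.0
time: 1.15
tool_pos: [315.6, -227.0, 246.1]
tcp_rot: [-3.14, -0.0, 0.908]
contact_force: [0.8, -0.8, 0.6]
grip_width: 91.9
```

```bash
python3 -m inch '[1.9,2.7,0.2,0,0,4,1, 3.8,5.4,0.4,0,0,8,1, 5.7,8.1,0.6,0,0,12,1, 7.6,10.8,0.8,0,0,16,1, 9.4,13.6,1,0,0,19,1]'
python3 -m inch '[1.9,2.7,0,0,0,4,1, 3.8,5.4,0,0,0,8,1, 5.7,8.1,0,0,0,12,1, 7.6,10.8,0,0,0,16,1, 9.4,13.6,0,0,0,19,1]'
python3 - <<'E'
from h import *
o=bot.get_obs(); print(o['tool_pos'],o['tcp_rot'],o['joint_positions'])
c=bot.calibration('wrist'); im=bot.capture('wrist'); cv2.imwrite('pics/w1.png',im[:,:,::-1]); print(c['cam_to_world'])
for P in [(503,44.5,160),(504,-52,122),(577,62,110),(564,-1,82)]: print(w2p(c,P))
E
```

```text
time: 1.65
tool_pos: [410.2, -89.7, 256.1]
tcp_rot: [-3.14, -0.0, 1.242]
contact_force: [0.0, -0.3, 0.3]
grip_width: 91.9
time: 2.15
tool_pos: [504.7, 47.5, 255.8]
tcp_rot: [-3.139, -0.0, 1.576]
contact_force: [1.7, -0.6, 1.1]
grip_width: 91.8
[504.70042471  47.50540469 255.81876849] [-3.13939739e+00 -2.25015209e-04  1.57645443e+00] [-5.74923849e-02  2.87997187e-01  1.51987584e+00  8.84552390e-05
  1.33592471e+00 -6.31714119e-02]
[[ 9.99979177e-01  6.45216157e-03 -1.26538657e-04  5.04055664e+02]
 [ 6.11688344e-03 -9.53901257e-01 -3.00058287e-01  1.28734449e+02]
 [-2.05672994e-03  3.00051265e-01 -9.53920861e-01  4.13501011e+02]
 [ 0.00000000e+00  0.00000000e+00  0.00000000e+00  1.00000000e+00]]
[318.07015679 241.74651007]
[318.90630763 331.01125419]
[407.61089723 203.33724002]
[382.35016103 261.66978335]
```

View pics/w1.png

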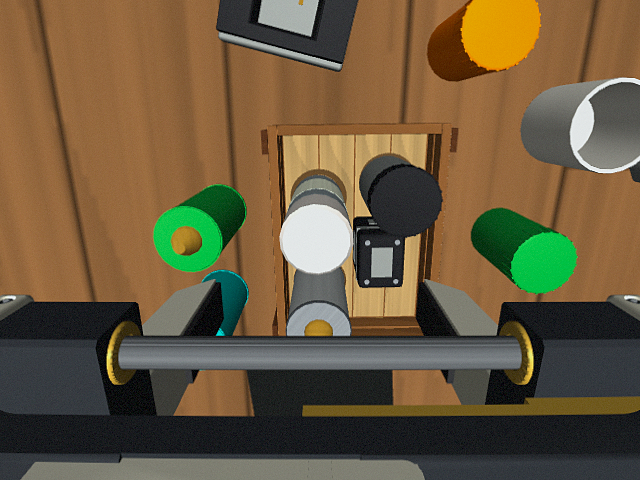

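The wrist view shows the aerosol cap at (316,238), the tub lid at (402,201), the tin's shoulder centred at x=318 and the battery's top at (381,262). All are close to where I predicted them.

```bash
python3 - <<'E'
from h import *
np.set_printoptions(precision=1,suppress=True)
crop('pics/w1.png',270,140,190,200,3,'pics/w1c.png')
c=bot.calibration('wrist')
print('aer',p2w(c,316,238,160),'tub',p2w(c,402,201,110),'pack',p2w(c,381,262,82),'oil',p2w(c,318.5,330,122))
E
```

```text
aer [503.6  51.1 160. ] tub [574.3  68.1 110. ] pack [565.1   2.9  82. ] oil [506.2 -46.9 122. ]
```

View pics/w1c.png

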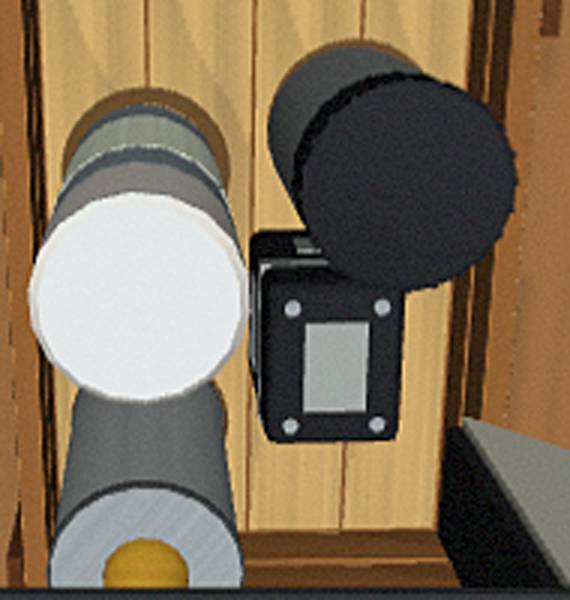

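```bash
python3 - <<'E'
from h import *
np.set_printoptions(precision=1,suppress=True)
c=bot.calibration('wrist'); o=bot.get_obs();print(c['cam_to_world'][:3,3],o['tool_pos'],o['tcp_rot'],o['time'])
c['cam_to_world'][:3]=[[ 9.99979177e-01,6.45216157e-03,-1.26538657e-04,504.055664],[ 6.11688344e-03,-9.53901257e-01,-3.00058287e-01,128.734449],[-2.05672994e-03,3.00051265e-01,-9.53920861e-01,413.501011]]
print('aer',p2w(c,315.5,239,160),'tub',p2w(c,405.4,200.4,110),'pack',p2w(c,381.4,262,82),'oil',p2w(c,318.5,330,122))
E
```

```text
[505.4 131.8 413.5] [506.7  50.9 255.6] [-3.1 -0.   1.6] 2.2
aer [501.2  46.6 160. ] tub [575.   64.5 110. ] pack [563.1  -1.3  82. ] oil [503.6 -51.  122. ]
```

```bash
python3 -m inch '[-0.4,-0.5,0,0,0,-0.5,1, -0.4,-0.5,-1.5,0,0,-0.5,1, -0.4,-0.5,-3,0,0,-0.5,1, -0.4,-0.5,-3.5,0,0,-0.5,1, -0.4,-0.5,-3.5,0,0,-0.5,1]'
```

```text
time: 2.7
tool_pos: [501.9, 45.2, 220.2]
tcp_rot: [-3.139, -0.003, 1.57]
contact_force: [-0.3, -0.2, 0.3]
grip_width: 91.8
```

Down to a TCP z of about 120, which puts the grasp at about 139, on the cap.

```bash
python3 -m inch '[0,0,-2,0,0,0,1, 0,0,-4.5,0,0,0,1, 0,0,-7,0,0,0,1, 0,0,-9,0,0,0,1, 0,0,-10,0,0,0,1]'
python3 -m inch '[0,0,0,0,0,0,0.5, 0,0,0,0,0,0,0.3, 0,0,0,0,0,0,0.1, 0,0,0,0,0,0,-1, 0,0,0,0,0,0,-1]'
python3 -m inch '[0,0,0,0,0,0,-1, 0,0,0,0,0,0,-1, 0,0,0,0,0,0,-1, 0,0,0,0,0,0,-1, 0,0,0,0,0,0,-1]'
```

```text
time: 3.2
tool_pos: [501.3, 44.8, 119.4]
tcp_rot: [-3.138, -0.003, 1.569]
contact_force: [0.7, -1.2, -0.3]
grip_width: 92.0
time: 3.7
tool_pos: [501.7, 44.8, 120.0]
tcp_rot: [-3.139, -0.003, 1.57]
contact_force: [0.8, -0.2, 0.3]
grip_width: 56.9
time: 4.2
tool_pos: [501.6, 44.8, 120.0]
tcp_rot: [-3.139, -0.003, 1.57]
contact_force: [-0.4, 0.7, -0.3]
grip_width: 53.4
```

Gripped at 53.4 mm. I lift it 16 cm and carry it to the far slot at (522,-372).

```bash
python3 -m inch '[0,0,1,0,0,0,-1, 0,0,3,0,0,0,-1, 0,0,5.5,0,0,0,-1, 0,0,8,0,0,0,-1, 0,0,10,0,0,0,-1]'
python3 -m inch '[0,0,2,0,0,0,-1, 0,0,4,0,0,0,-1, 0,0,5.5,0,0,0,-1, 0,0,6,0,0,0,-1, 0,-1,6,0,0,0,-1]'
```

```text
time: 4.7
tool_pos: [501.8, 44.8, 222.1]
tcp_rot: [-3.141, -0.003, 1.57]
contact_force: [-0.1, 0.5, -2.6]
grip_width: 53.4
time: 5.2
tool_pos: [501.9, 35.2, 282.8]
tcp_rot: [3.141, -0.003, 1.571]
contact_force: [-0.2, 0.5, -2.6]
grip_width: 53.3
```

```bash
python3 -m inch '[0.1,-2,0,0,0,0,-1, 0.2,-5,0,0,0,0,-1, 0.4,-8,0,0,0,0,-1, 0.6,-11,0,0,0,0,-1, 0.8,-14,0,0,0,0,-1]'
python3 -m inch '[0.1,-3,0,0,0,0,-1, 0.2,-6,0,0,0,0,-1, 0.4,-9,0,0,0,0,-1, 0.6,-12,0,0,0,0,-1, 0.8,-15,0,0,0,0,-1]'
```

```text
time: 5.7
tool_pos: [509.2, -106.5, 281.6]
tcp_rot: [-3.14, -0.003, 1.571]
contact_force: [1.0, -0.4, -2.3]
grip_width: 53.2
time: 6.2
tool_pos: [516.3, -258.2, 280.3]
tcp_rot: [-3.138, -0.005, 1.57]
contact_force: [-0.6, 0.8, -2.4]
grip_width: 53.2
```

```bash
python3 -m inch '[0.1,-3,0,0,0,0,-1, 0.2,-6,0,0,0,0,-1, 0.4,-9,-1,0,0,0,-1, 0.5,-11,-3,0,0,0,-1, 0.5,-11.4,-6,0,0,0,-1]'
python3 -m inch '[0,0,-2,0,0,0,-1, 0,0,-4,0,0,0,-1, 0,0,-6,0,0,0,-1, 0,0,-7.5,0,0,0,-1, 0,0,-8,0,0,0,-1]'
python3 -m inch '[0,0,0,0,0,0,-1, 0,0,0,0,0,0,-1, 0,0,0,0,0,0,-1, 0,0,0,0,0,0,-1, 0,0,0,0,0,0,-1]'
```

```text
time: 6.7
tool_pos: [520.6, -375.7, 219.2]
tcp_rot: [-3.139, -0.003, 1.568]
contact_force: [0.4, 0.6, -2.3]
grip_width: 53.3
time: 7.2
tool_pos: [518.8, -375.3, 135.9]
tcp_rot: [-3.134, -0.006, 1.567]
contact_force: [-0.4, 0.8, -2.1]
grip_width: 53.3
time: 7.7
tool_pos: [519.0, -375.4, 136.5]
tcp_rot: [-3.135, -0.006, 1.567]
contact_force: [-0.0, -0.6, -1.4]
grip_width: 53.5
```

```bash
python3 -m inch '[0,0,-0.5,0,0,0,-1, 0,0,-1,0,0,0,-1, 0,0,-1.5,0,0,0,-1, 0,0,-2,0,0,0,-1, 0,0,-2,0,0,0,-1]'
python3 -m inch '[0,0,-0.1,0,0,0,-1, 0,0,-0.2,0,0,0,-1, 0,0,-0.2,0,0,0,-1, 0,0,-0.3,0,0,0,-1, 0,0,-0.3,0,0,0,-1]'
```

```text
time: 8.2
tool_pos: [518.5, -375.0, 115.3]
tcp_rot: [-3.133, -0.007, 1.567]
contact_force: [-0.0, 0.6, -1.7]
grip_width: 53.3
time: 8.7
tool_pos: [518.7, -375.3, 114.1]
tcp_rot: [-3.134, -0.006, 1.568]
contact_force: [-1.8, 1.3, 8.1]
grip_width: 53.2
```

It has touched down with 8 N of upward force. I'll open the jaws and rise.

```bash
python3 -m inch '[0,0,0,0,0,0,-0.2, 0,0,0,0,0,0,0.2, 0,0,0,0,0,0,0.6, 0,0,0,0,0,0,1, 0,0,0,0,0,0,1]'
python3 -m inch '[0,0,1,0,0,0,1, 0,0,3,0,0,0,1, 0,0,5,0,0,0,1, 0,0,7,0,0,0,1, 0,0,7,0,0,0,1]'
python3 - <<'E'
from h import *
im=bot.capture('top'); cv2.imwrite('pics/t1.png',im[:,:,::-1]); im=bot.capture('scene'); cv2.imwrite('pics/s1.png',im[:,:,::-1])
E
```

```text
time: 9.2
tool_pos: [518.7, -375.3, 113.9]
tcp_rot: [-3.134, -0.006, 1.568]
contact_force: [-0.2, -0.0, -1.2]
grip_width: 74.5
time: 9.7
tool_pos: [520.0, -376.5, 187.8]
tcp_rot: [-3.139, -0.001, 1.568]
contact_force: [0.0, 0.0, -0.9]
grip_width: 91.8
```

View pics/s1.png

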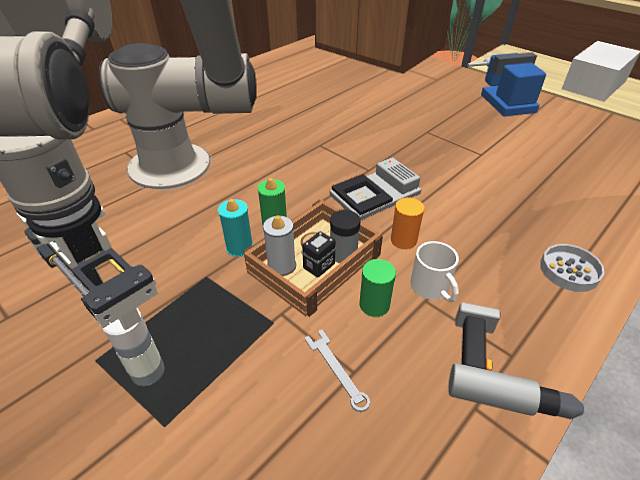

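The aerosol stands upright on the mat, with its base near (143,375). Next is the oil tin at (504,-52).

```bash
python3 -m inch '[-0.1,3,0,0,0,0,1, -0.2,7,0,0,0,0,1, -0.4,11,0,0,0,0,1, -0.6,15,0,0,0,0,1, -0.7,18,0,0,0,0,1]'
python3 -m inch '[-0.1,3,0,0,0,0,1, -0.2,6.5,0,0,0,0,1, -0.4,10,0,0,0,0,1, -0.6,13,0,0,0,0,1, -0.7,14,0,0,0,0,1]'
python3 -m inch '[0,0,0,0,0,0,1, 0,0,0,0,0,0,1, 0,0,0,0,0,0,1, 0,0,0,0,0,0,1, 0,0,0,0,0,0,1]'
```

```text
time: 10.3
tool_pos: [510.6, -192.7, 182.8]
tcp_rot: [-3.133, -0.007, 1.568]
contact_force: [1.0, -0.1, -0.8]
grip_width: 91.8
time: 10.8
tool_pos: [502.5, -50.1, 181.6]
tcp_rot: [-3.13, -0.008, 1.571]
contact_force: [0.2, -1.4, 0.1]
grip_width: 91.5
time: 11.3
tool_pos: [502.5, -50.9, 181.5]
tcp_rot: [-3.13, -0.008, 1.569]
contact_force: [-0.2, 1.2, 0.4]
grip_width: 92.1
```

```bash
python3 -m inch '[0.15,-0.1,-2,-0.2,-0.3,0,1, 0.15,-0.1,-4.5,-0.46,-0.66,0,1, 0.15,-0.1,-7,-0.46,-0.66,0,1, 0.15,-0.1,-9,-0.46,-0.66,0,1, 0.15,-0.1,-10,-0.46,-0.66,0,1]'
python3 -m inch '[0,0,0,0,0,0,0.5, 0,0,0,0,0,0,0.3, 0,0,0,0,0,0,0.1, 0,0,0,0,0,0,-1, 0,0,0,0,0,0,-1]'
python3 -m inch '[0,0,0,0,0,0,-1, 0,0,0,0,0,0,-1, 0,0,0,0,0,0,-1, 0,0,0,0,0,0,-1, 0,0,0,0,0,0,-1]'
```

```text
time: 11.8
tool_pos: [503.2, -52.1, 79.9]
tcp_rot: [-3.139, -0.001, 1.569]
contact_force: [0.2, -0.0, 0.5]
grip_width: 91.9
time: 12.3
tool_pos: [503.7, -52.2, 80.7]
tcp_rot: [-3.141, -0.0, 1.569]
contact_force: [-0.5, 0.5, 2.3]
grip_width: 57.3
time: 12.8
tool_pos: [503.6, -52.2, 80.7]
tcp_rot: [-3.14, -0.0, 1.569]
contact_force: [-1.4, -0.3, 0.1]
grip_width: 57.8
```

```bash
python3 -m inch '[0,0,1,0,0,0,-1, 0,0,3,0,0,0,-1, 0,0,6,0,0,0,-1, 0,0,9,0,0,0,-1, 0,0,10,0,0,0,-1]'
python3 -m inch '[0.1,-2,0,0,0,0,-1, 0.3,-5,0,0,0,0,-1, 0.5,-8,0,0,0,0,-1, 0.6,-11,0,0,0,0,-1, 0.7,-14,0,0,0,0,-1]'
python3 -m inch '[0.1,-3,0,0,0,0,-1, 0.2,-6,0,0,0,0,-1, 0.4,-8.5,0,0,0,0,-1, 0.5,-9,-1,0,0,0,-1, 0.5,-9,-3,0,0,0,-1]'
```

```text
time: 13.3
tool_pos: [505.1, -52.5, 184.0]
tcp_rot: [3.137, 0.001, 1.569]
contact_force: [0.3, -0.8, -2.4]
grip_width: 57.6
time: 13.8
tool_pos: [511.6, -193.5, 183.1]
tcp_rot: [3.139, 0.0, 1.569]
contact_force: [0.2, -0.3, -2.2]
grip_width: 57.2
time: 14.3
tool_pos: [516.9, -284.7, 152.9]
tcp_rot: [3.137, 0.001, 1.567]
contact_force: [0.0, 0.3, -3.0]
grip_width: 57.8
```

```bash
python3 -m inch '[0,-0.3,-2,0,0,0,-1, 0,-0.3,-4,0,0,0,-1, 0,-0.3,-6,0,0,0,-1, 0,-0.3,-7,0,0,0,-1, 0,-0.3,-7.2,0,0,0,-1]'
python3 -m inch '[0,0,-0.1,0,0,0,-1, 0,0,-0.2,0,0,0,-1, 0,0,-0.3,0,0,0,-1, 0,0,-0.4,0,0,0,-1, 0,0,-0.4,0,0,0,-1]'
```

```text
time: 14.8
tool_pos: [516.0, -286.5, 79.0]
tcp_rot: [3.14, -0.001, 1.568]
contact_force: [0.8, -0.0, -3.2]
grip_width: 57.7
time: 15.3
tool_pos: [516.1, -286.5, 75.3]
tcp_rot: [3.14, -0.001, 1.568]
contact_force: [-0.3, 0.1, -3.2]
grip_width: 57.9
```

```bash
python3 -m inch '[0,0,-0.05,0,0,0,-1, 0,0,-0.1,0,0,0,-1, 0,0,-0.15,0,0,0,-1, 0,0,-0.15,0,0,0,-1, 0,0,-0.15,0,0,0,-1]'
```

```text
time: 15.8
tool_pos: [516.3, -286.7, 74.7]
tcp_rot: [3.139, -0.0, 1.568]
contact_force: [-0.7, 1.6, 4.7]
grip_width: 57.4
```

```bash
python3 -m inch '[0,0,0,0,0,0,-0.2, 0,0,0,0,0,0,0.2, 0,0,0,0,0,0,0.6, 0,0,0,0,0,0,1, 0,0,0,0,0,0,1]'
python3 -m inch '[0,0,1,0,0,0,1, 0,0,3,0,0,0,1, 0,0,6,0,0,0,1, 0,0,9,0,0,0,1, 0,0,11,0,0,0,1]'
python3 -m inch '[0.3,3,0,0,0,0,1, 0.8,6.5,0,0,0,0,1, 1.3,10,0,0,0,0,1, 1.8,14,0,0,0,0,1, 2.2,17.5,0,0,0,0,1]'
python3 -m inch '[0.5,3,0,0,0,0,1, 1.1,6.5,0,0,0,0,1, 1.8,10,0,0,0,0,1, 2.5,14,0,0,0,0,1, 3.2,17,0,0,0,0,1]'
python3 -m inch '[0,0,0,0,0,0,1, 0,0,0,0,0,0,1, 0,0,0,0,0,0,1, 0,0,0,0,0,0,1, 0,0,0,0,0,0,1]'
```

```text
time: 16.3
tool_pos: [516.4, -286.8, 74.7]
tcp_rot: [3.139, 0.0, 1.568]
contact_force: [0.6, 0.3, -0.0]
grip_width: 77.3
time: 16.8
tool_pos: [517.1, -287.2, 187.9]
tcp_rot: [3.136, 0.002, 1.568]
contact_force: [-1.4, -0.1, 0.4]
grip_width: 92.0
time: 17.3
tool_pos: [539.2, -110.6, 188.8]
tcp_rot: [3.135, 0.002, 1.568]
contact_force: [0.5, 0.1, -0.1]
grip_width: 91.8
time: 17.8
tool_pos: [571.3, 61.7, 189.8]
tcp_rot: [3.134, 0.002, 1.569]
contact_force: [0.8, -0.3, -0.2]
grip_width: 91.6
time: 18.3
tool_pos: [571.3, 60.6, 189.9]
tcp_rot: [3.134, 0.002, 1.567]
contact_force: [-0.2, -0.8, 0.0]
grip_width: 91.6
```

```bash
python3 -m inch '[0.5,0.2,-2,0,0.4,0,1, 0.5,0.2,-5,0,0.4,0,1, 0.5,0.2,-8,0,0.4,0,1, 0.5,0.2,-10.5,0,0.4,0,1, 0.5,0.2,-11.4,0,0.4,0,1]'
python3 -m inch '[0,0,0,0,0,0,0.5, 0,0,0,0,0,0,0.3, 0,0,0,0,0,0,0.1, 0,0,0,0,0,0,-1, 0,0,0,0,0,0,-1]'
python3 -m inch '[0,0,0,0,0,0,-1, 0,0,0,0,0,0,-1, 0,0,0,0,0,0,-1, 0,0,0,0,0,0,-1, 0,0,0,0,0,0,-1]'
```

```text
time: 18.8
tool_pos: [574.7, 61.9, 73.4]
tcp_rot: [-3.138, 0.002, 1.566]
contact_force: [-0.2, -0.4, 0.2]
grip_width: 91.7
time: 19.3
tool_pos: [575.5, 61.9, 74.5]
tcp_rot: [-3.14, 0.002, 1.566]
contact_force: [0.6, -0.3, 2.5]
grip_width: 59.0
time: 19.8
tool_pos: [575.4, 62.0, 74.5]
tcp_rot: [-3.14, 0.002, 1.566]
contact_force: [-0.5, -0.4, 0.5]
grip_width: 59.2
```

```bash
python3 -m inch '[0,0,1,0,0,0,-1, 0,0,3,0,0,0,-1, 0,0,6,0,0,0,-1, 0,0,9,0,0,0,-1, 0,0,11,0,0,0,-1]'
python3 -m inch '[-0.5,-2,0,0,0,0,-1, -1,-5,0,0,0,0,-1, -2,-8,0,0,0,0,-1, -3,-11,0,0,0,0,-1, -4,-14,0,0,0,0,-1]'
python3 -m inch '[-0.5,-3,0,0,0,0,-1, -1,-6,0,0,0,0,-1, -1.8,-9,0,0,0,0,-1, -2.4,-12,0,0,0,0,-1, -2.7,-12.8,0,0,0,0,-1]'
python3 -m inch '[0,0,-2,0,0,0,-1, 0,0,-4,0,0,0,-1, 0,0,-7,0,0,0,-1, 0,0,-9,0,0,0,-1, 0,0,-9.3,0,0,0,-1]'
```

```text
time: 20.3
tool_pos: [576.0, 62.0, 187.3]
tcp_rot: [3.14, 0.002, 1.566]
contact_force: [0.4, -0.0, -2.0]
grip_width: 59.3
time: 20.8
tool_pos: [535.4, -79.1, 187.9]
tcp_rot: [3.14, 0.002, 1.566]
contact_force: [0.8, 0.4, -1.3]
grip_width: 59.2
time: 21.3
tool_pos: [507.9, -209.8, 188.4]
tcp_rot: [3.14, 0.003, 1.564]
contact_force: [-0.2, -0.3, -1.9]
grip_width: 59.0
time: 21.8
tool_pos: [506.5, -208.4, 93.3]
tcp_rot: [-3.139, 0.001, 1.564]
contact_force: [-0.4, 0.7, -2.3]
grip_width: 59.4
```

```bash
python3 -m inch '[0,0,-0.6,0,0,0,-1, 0,0,-1.2,0,0,0,-1, 0,0,-1.8,0,0,0,-1, 0,0,-2.3,0,0,0,-1, 0,0,-2.3,0,0,0,-1]'
python3 -m inch '[0,0,-0.1,0,0,0,-1, 0,0,-0.15,0,0,0,-1, 0,0,-0.2,0,0,0,-1, 0,0,-0.2,0,0,0,-1, 0,0,-0.2,0,0,0,-1]'
```

```text
time: 22.3
tool_pos: [506.2, -208.3, 69.8]
tcp_rot: [-3.139, 0.0, 1.564]
contact_force: [-0.4, -1.0, -1.0]
grip_width: 59.4
time: 22.8
tool_pos: [506.4, -208.5, 68.4]
tcp_rot: [-3.139, 0.001, 1.564]
contact_force: [-0.5, 0.5, 4.4]
grip_width: 59.5
```

The tub has touched down. I'll release, rise and look.

```bash
python3 -m inch '[0,0,0,0,0,0,-0.2, 0,0,0,0,0,0,0.2, 0,0,0,0,0,0,0.6, 0,0,0,0,0,0,1, 0,0,0,0,0,0,1]'
python3 -m inch '[0,0,1,0,0,0,1, 0,0,3,0,0,0,1, 0,0,6,0,0,0,1, 0,0,9,0,0,0,1, 0,0,10,0,0,0,1]'
python3 -m inch '[0.5,3,0,0,0,0,1, 1.2,6.5,0,0,0,0,1, 1.9,10,0,0,0,0,1, 2.6,13,0,0,0,0,1, 3,14,0,0,0,0,1]'
python3 - <<'E'
from h import *
im=bot.capture('top'); cv2.imwrite('pics/t2.png',im[:,:,::-1]); im=bot.capture('scene'); cv2.imwrite('pics/s2.png',im[:,:,::-1])
E
```

```text
time: 23.3
tool_pos: [506.5, -208.5, 68.3]
tcp_rot: [-3.139, 0.001, 1.564]
contact_force: [0.4, -0.1, 0.4]
grip_width: 78.4
time: 23.8
tool_pos: [507.9, -209.2, 172.1]
tcp_rot: [3.139, 0.004, 1.564]
contact_force: [-0.3, -0.6, 0.1]
grip_width: 91.6
time: 24.3
tool_pos: [537.9, -66.7, 171.9]
tcp_rot: [3.139, 0.003, 1.567]
contact_force: [-0.8, 0.7, -0.3]
grip_width: 91.9
```

View pics/s2.png

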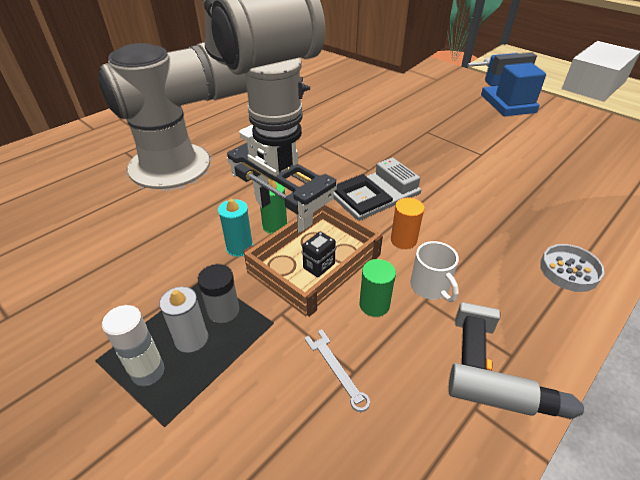

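View pics/t2.png

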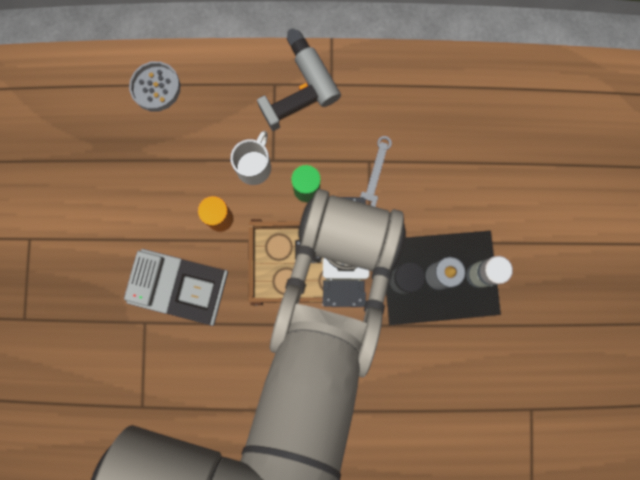

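All three cans stand upright on the mat, in the scene view at (135,345), (184,320) and (217,293). For the battery I'll turn the jaws to lie along y, because the 30 mm gap behind it is tight for a finger.

```bash
python3 -m inch '[0.5,1.5,0,0,0,-7,1, 1,3,0,0,0,-14,1, 1.5,4.5,0,0,0,-21,1, 2,6,0,0,0,-28,1, 2.6,6.5,0,0,0,-35,1]'
python3 -m inch '[0,0,0,0,0,-7,1, 0,0,0,0,0,-14,1, 0,0,0,0,0,-21,1, 0,0,0,0,0,-28,1, 0,0,0,0,0,-35,1]'
python3 -m inch '[0,0,0,0,0,-7,1, 0,0,0,0,0,-14,1, 0,0,0,0,0,-19,1, 0,0,0,0,0,-19.6,1, 0,0,0,0,0,-19.6,1]'
python3 - <<'E'
from h import *
np.set_printoptions(precision=3,suppress=True)
o=bot.get_obs(); c=bot.calibration('wrist'); im=bot.capture('wrist'); cv2.imwrite('pics/w2.png',im[:,:,::-1])
print(o['tool_pos'],o['tcp_rot'],o['joint_positions']); print(w2p(c,(564,-1.3,82))); np.save('w2T.npy',c['cam_to_world'])
E
```

```text
time: 24.9
tool_pos: [564.1, -3.7, 171.7]
tcp_rot: [3.139, 0.004, 0.95]
contact_force: [-0.1, 0.3, -0.3]
grip_width: 92.0
time: 25.4
tool_pos: [564.0, -5.6, 171.4]
tcp_rot: [3.139, 0.005, 0.333]
contact_force: [-0.0, 0.6, 0.4]
grip_width: 91.6
time: 25.9
tool_pos: [563.9, -6.8, 171.3]
tcp_rot: [3.139, 0.005, -0.009]
contact_force: [-1.0, -0.3, 0.2]
grip_width: 91.9
[563.939  -6.795 171.275] [ 3.139  0.005 -0.009] [-0.146  0.464  1.494 -0.004  1.189  1.435]
[310.727 239.759]
```

View pics/w2.png

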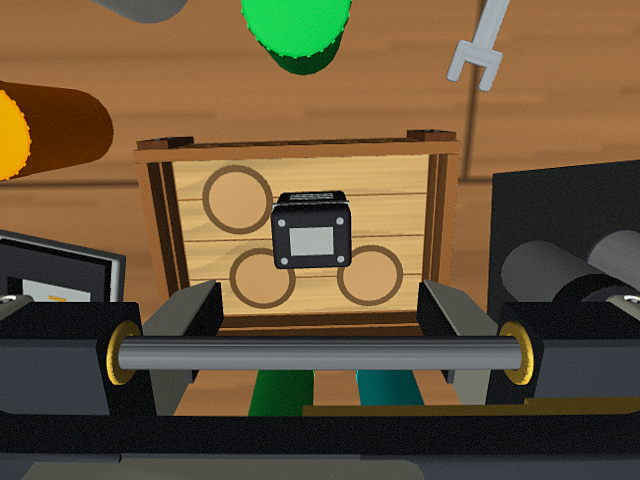

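The wrist view shows the battery's top centred at (311,241). The stains are at (237,200), (262,278) and (370,275).

```bash
python3 - <<'E'
from h import *
np.set_printoptions(precision=1,suppress=True)
crop('pics/w2.png',160,150,290,190,2.7,'pics/w2c.png')
c=bot.calibration('wrist'); c['cam_to_world']=np.load('w2T.npy')
print('pack',p2w(c,311,241,82),'stains',p2w(c,237,200,10),p2w(c,262,278,10),p2w(c,370,275,10))
E
```

```text
pack [563.1  -1.5  82. ] stains [577.1  64.1  10. ] [503.   46.4  10. ] [505.1 -54.   10. ]
```

View pics/w2c.png

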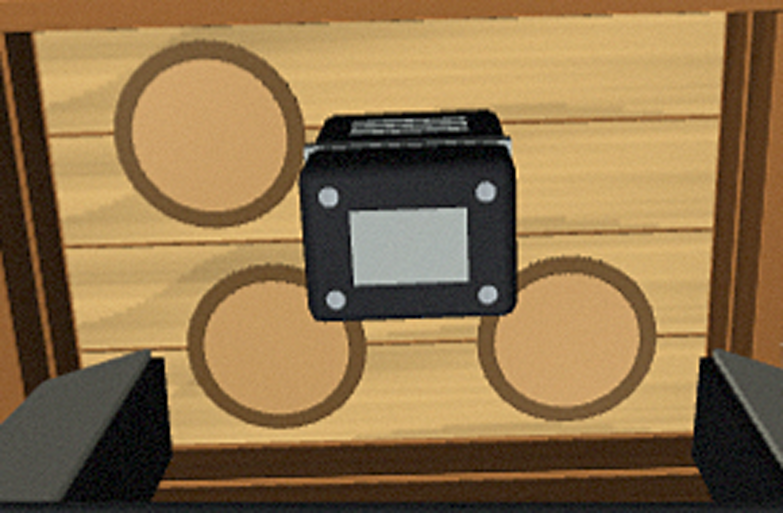

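The battery is at (563,-1.5), turned about +1.5° with the crate, and the stains agree with my can positions to 2 mm. Now down to grasp it.

```bash
python3 -m inch '[0,0.5,0,0,0,1.8,1, 0,0.5,-2,0,0,1.8,1, 0,0.5,-4.5,0,0,1.8,1, 0,0.5,-6,0,0,1.8,1, 0,0.5,-6,0,0,1.8,1]'
```

```text
time: 26.45
tool_pos: [562.5, -1.1, 109.2]
tcp_rot: [3.139, 0.01, 0.025]
contact_force: [0.0, 0.4, 0.5]
grip_width: 91.7
```

```bash
python3 -m inch '[0.1,0,-1.5,0,-0.6,0,1, 0.1,0,-3.5,0,-0.6,0,1, 0.1,0,-5,0,-0.6,0,1, 0.1,0,-6,0,-0.6,0,1, 0.1,0,-6,0,-0.6,0,1]'
python3 -m inch '[0,0,0,0,0,0,0.5, 0,0,0,0,0,0,0.3, 0,0,0,0,0,0,0.1, 0,0,0,0,0,0,-1, 0,0,0,0,0,0,-1]'
python3 -m inch '[0,0,0,0,0,0,-1, 0,0,0,0,0,0,-1, 0,0,0,0,0,0,-1, 0,0,0,0,0,0,-1, 0,0,0,0,0,0,-1]'
```

```text
time: 26.95
tool_pos: [563.1, -1.0, 48.7]
tcp_rot: [3.139, 0.001, 0.026]
contact_force: [-0.5, 0.1, 0.3]
grip_width: 91.7
time: 27.45
tool_pos: [563.3, -1.0, 49.0]
tcp_rot: [3.139, 0.0, 0.027]
contact_force: [-0.4, -2.1, 1.6]
grip_width: 56.3
time: 27.95
tool_pos: [563.3, -1.1, 49.0]
tcp_rot: [3.139, 0.0, 0.026]
contact_force: [-0.2, -0.2, -0.6]
grip_width: 55.9
```

Gripped at 55.9 mm. I'll lift it and carry it toward the charger.

```bash
python3 -m inch '[0,0,1,0,0,0,-1, 0,0,3,0,0,0,-1, 0,0,6,0,0,0,-1, 0,0,9,0,0,0,-1, 0,0,11,0,0,0,-1]'
python3 -m inch '[-1,2,0,0,0,-2,-1, -2,5,0,0,0,-5,-1, -3,8,0,0,0,-8,-1, -4,11,0,0,0,-11,-1, -5,13,0,0,0,-14.8,-1]'
python3 -m inch '[0,0,0,0,0,0,-1, 0,0,0,0,0,0,-1, 0,0,0,0,0,0,-1, 0,0,0,0,0,0,-1, 0,0,0,0,0,0,-1]'
python3 - <<'E'
from h import *
np.set_printoptions(precision=3,suppress=True)
o=bot.get_obs(); c=bot.calibration('wrist'); im=bot.capture('wrist'); cv2.imwrite('pics/w3.png',im[:,:,::-1])
im=bot.capture('top'); cv2.imwrite('pics/t3.png',im[:,:,::-1])
print(o['tool_pos'],o['tcp_rot'],o['joint_positions']);  np.save('w3T.npy',c['cam_to_world']); print(w2p(c,(477.5,242.6,16)))
crop('pics/t3.png',115,240,130,95,6,'pics/t3c.png')
E
```

```text
time: 28.45
tool_pos: [563.6, -1.0, 161.4]
tcp_rot: [3.139, -0.002, 0.027]
contact_force: [0.5, 0.2, -3.4]
grip_width: 56.0
time: 28.95
tool_pos: [512.6, 130.7, 161.8]
tcp_rot: [3.139, -0.001, -0.233]
contact_force: [-0.2, -0.6, -2.8]
grip_width: 55.8
time: 29.45
tool_pos: [512.9, 130.0, 161.7]
tcp_rot: [3.139, -0.001, -0.234]
contact_force: [0.1, -0.1, -3.4]
grip_width: 55.6
[512.878 129.976 161.675] [ 3.139 -0.001 -0.234] [ 0.105  0.411  1.611 -0.003  1.12   1.911]
[204.82  285.449]
```

View pics/w3.png

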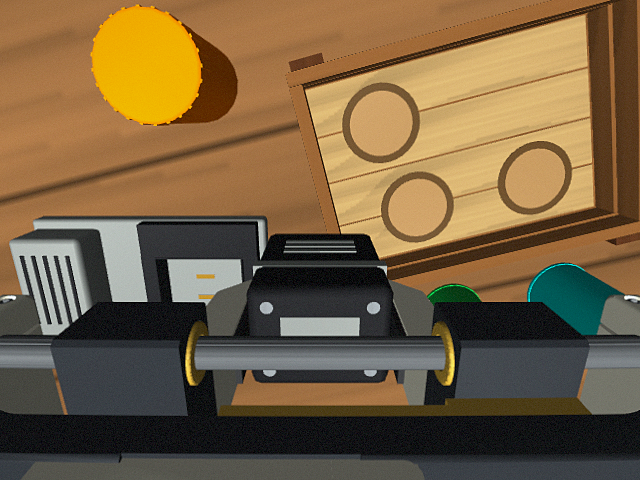

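View pics/t3c.png

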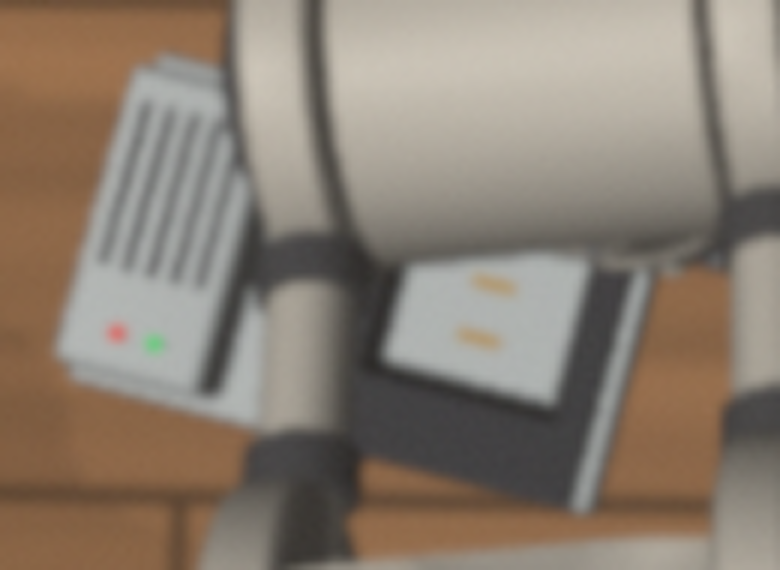

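The charger's edges are square to the tool in the wrist view. The pocket contacts are at (205,276) and (207,297), and the battery's top centre is at (320,339).

```bash
python3 - <<'E'
from h import *
np.set_printoptions(precision=2,suppress=True)
crop('pics/w3.png',130,200,290,200,2.7,'pics/w3c.png')
c=bot.calibration('wrist'); c['cam_to_world']=np.load('w3T.npy')
print('pocket',p2w(c,206,286.5,16)); print('pack',p2w(c,320,339,194.7),[p2w(c,*p,194.7) for p in [(266,308),(374,308),(268,370),(372,370)]])
t=bot.calibration('top'); f=lambda x,y:p2w(t,(x+.5)/6-.5+115,(y+.5)/6-.5+240,16)
print('top contacts',f(486.5,310.5))
E
```

```text
pocket [476.28 241.9   16.  ]
pack [513.11 129.26 194.7 ] [array([530.75, 145.8 , 194.7 ]), array([521.36, 106.56, 194.7 ]), array([504.12, 152.57, 194.7 ]), array([494.52, 112.49, 194.7 ])]
top contacts [477.54 242.49  16.  ]
```

View pics/w3c.png

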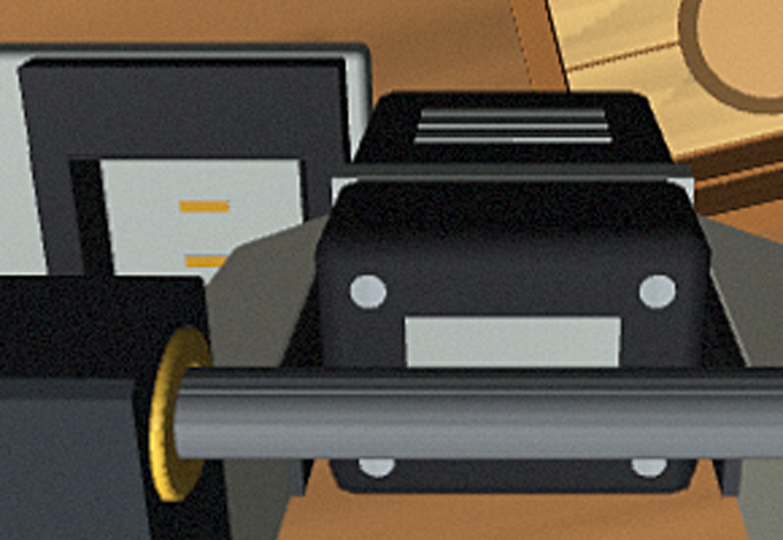

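```bash
python3 -m inch '[-0.6,2,0,0,0,0,-1, -1.5,5,0,0,0,0,-1, -2.5,8,0,0,0,0,-1, -3.4,10.7,0,0,0,0,-1, -3.6,11.3,0,0,0,0,-1]'
python3 -m inch '[0,0,-2,0,0,0,-1, 0,0,-4,0,0,0,-1, 0,0,-6,0,0,0,-1, 0,0,-7.5,0,0,0,-1, 0,0,-8,0,0,0,-1]'
python3 -m inch '[0,0,0,0,0,0,-1, 0,0,0,0,0,0,-1, 0,0,0,0,0,0,-1, 0,0,0,0,0,0,-1, 0,0,0,0,0,0,-1]'
python3 - <<'E'
from h import *
np.set_printoptions(precision=3,suppress=True)
o=bot.get_obs(); c=bot.calibration('wrist'); im=bot.capture('wrist'); cv2.imwrite('pics/w4.png',im[:,:,::-1])
im=bot.capture('scene'); cv2.imwrite('pics/s4.png',im[:,:,::-1])
print(o['tool_pos'],o['tcp_rot'])
crop('pics/s4.png',300,120,150,112,5,'pics/s4c.png')
E
```

```text
time: 30.05
tool_pos: [475.8, 245.4, 161.6]
tcp_rot: [3.14, -0.0, -0.232]
contact_force: [0.6, -0.2, -3.7]
grip_width: 56.0
time: 30.55
tool_pos: [475.2, 244.5, 80.0]
tcp_rot: [3.138, 0.002, -0.232]
contact_force: [-1.0, -0.4, -3.7]
grip_width: 56.2
time: 31.05
tool_pos: [475.4, 244.5, 80.6]
tcp_rot: [3.138, 0.001, -0.232]
contact_force: [-0.7, 1.0, -3.7]
grip_width: 56.0
[475.449 244.539  80.564] [ 3.138  0.001 -0.232]
```

View pics/s4c.png

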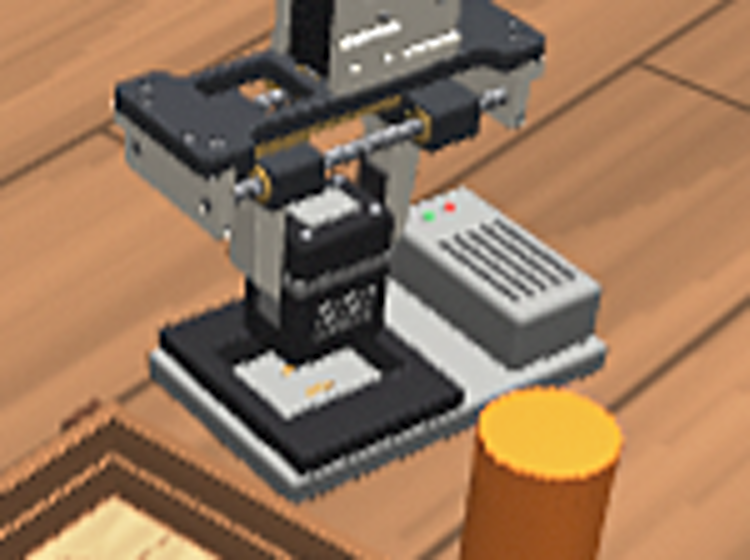

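View pics/w4.png

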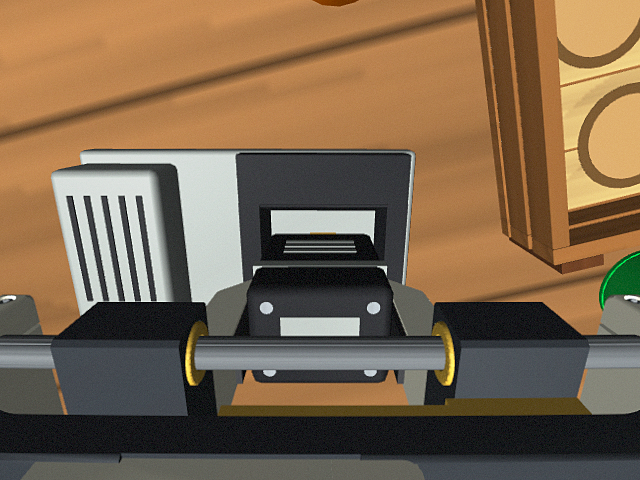

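The battery is about 2 mm toward +y of the pocket's centre: the pocket edges at columns 271–376 centre on 323, against the battery's 319. I'll correct this and lower.

```bash
python3 -m inch '[0.15,-0.22,-0.2,0,0,0,-1, 0.15,-0.22,-0.5,0,0,0,-1, 0.15,-0.22,-0.8,0,0,0,-1, 0.15,-0.22,-1,0,0,0,-1, 0.15,-0.22,-1,0,0,0,-1]'
python3 -m inch '[0,0,-0.3,0,0,0,-1, 0,0,-0.6,0,0,0,-1, 0,0,-0.8,0,0,0,-1, 0,0,-1,0,0,0,-1, 0,0,-1,0,0,0,-1]'
```

```text
time: 31.65
tool_pos: [476.5, 242.2, 69.8]
tcp_rot: [3.138, 0.002, -0.232]
contact_force: [-0.2, -0.3, -3.7]
grip_width: 55.9
time: 32.15
tool_pos: [476.3, 242.2, 59.5]
tcp_rot: [3.137, 0.003, -0.232]
contact_force: [-0.3, -0.0, -3.7]
grip_width: 55.7
```

```bash
python3 -m inch '[0.05,0,-0.1,0,0,0,-1, 0.05,0,-0.2,0,0,0,-1, 0.05,0,-0.3,0,0,0,-1, 0.05,0,-0.35,0,0,0,-1, 0.05,0,-0.35,0,0,0,-1]'
python3 -m inch '[0,0,-0.05,0,0,0,-1, 0,0,-0.1,0,0,0,-1, 0,0,-0.15,0,0,0,-1, 0,0,-0.15,0,0,0,-1, 0,0,-0.15,0,0,0,-1]'
```

```text
time: 32.65
tool_pos: [476.8, 242.2, 55.9]
tcp_rot: [3.137, 0.003, -0.232]
contact_force: [-0.1, -0.5, -4.0]
grip_width: 55.8
time: 33.15
tool_pos: [476.8, 242.2, 55.0]
tcp_rot: [3.138, 0.003, -0.232]
contact_force: [-3.5, -1.2, 6.0]
grip_width: 55.6
```

It touches down at TCP z 55.0, exactly the expected fully seated height. I'll release and rise.

```bash
python3 -m inch '[0,0,0,0,0,0,-0.2, 0,0,0,0,0,0,0.2, 0,0,0,0,0,0,0.6, 0,0,0,0,0,0,0.9, 0,0,0,0,0,0,0.9]'
python3 -m inch '[0,0,1,0,0,0,0.9, 0,0,3,0,0,0,0.9, 0,0,6,0,0,0,0.9, 0,0,9,0,0,0,0.9, 0,0,12,0,0,0,0.9]'
python3 -m inch '[0.5,-3,0,0,0,0,1, 1,-6,0,0,0,0,1, 1.5,-9,0,0,0,0,1, 2,-12,0,0,0,0,1, 2,-12,0,0,0,0,1]'
python3 - <<'E'
from h import *
o=bot.get_obs();np.save('w5T.npy',bot.calibration('wrist')['cam_to_world']); im=bot.capture('wrist'); cv2.imwrite('pics/w5.png',im[:,:,::-1])
im=bot.capture('scene'); cv2.imwrite('pics/s5.png',im[:,:,::-1])
print(o['tool_pos'],o['tcp_rot'],o['joint_positions'])
crop('pics/s5.png',300,120,150,112,5,'pics/s5c.png')
E
```

```text
time: 33.65
tool_pos: [477.1, 242.3, 55.0]
tcp_rot: [3.138, 0.002, -0.232]
contact_force: [0.5, 0.2, 0.1]
grip_width: 75.3
time: 34.15
tool_pos: [477.1, 242.3, 177.0]
tcp_rot: [3.138, 0.001, -0.232]
contact_force: [0.2, 0.4, 0.2]
grip_width: 87.0
time: 34.65
tool_pos: [497.9, 119.4, 177.8]
tcp_rot: [3.138, 0.0, -0.235]
contact_force: [-0.7, 0.2, 0.7]
grip_width: 92.0
[497.85021149 119.44596249 177.83224979] [ 3.13771103e+00  2.95410697e-05 -2.35336078e-01] [ 0.08799442  0.36511131  1.63357195 -0.00403254  1.14417376  1.89579775]
```

View pics/s5c.png

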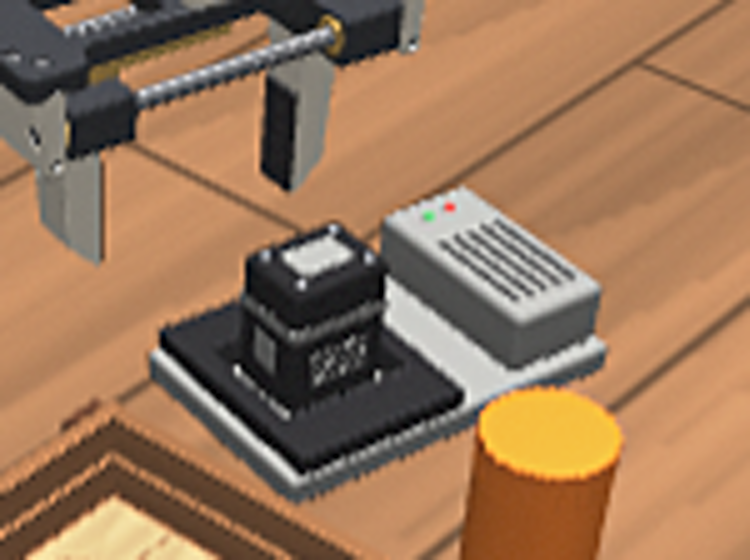

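View pics/w5.png

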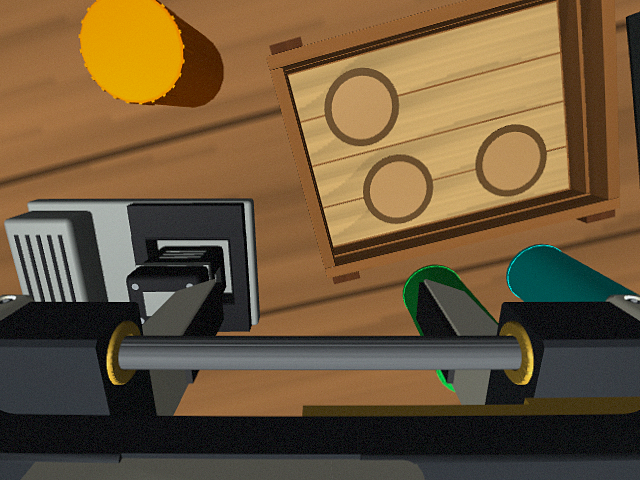

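View pics/s5.png

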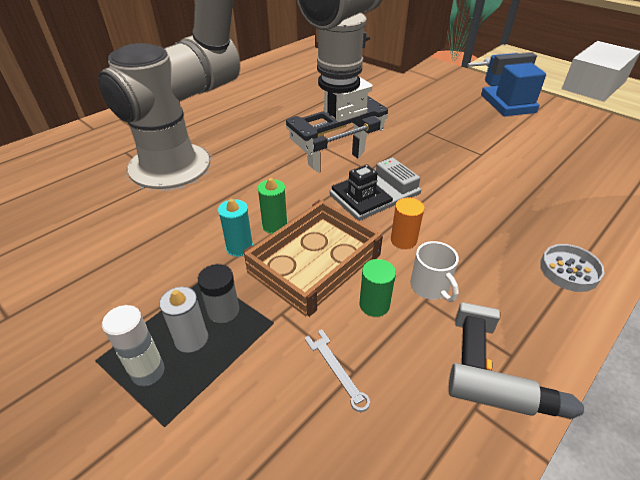

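The battery sits seated and upright in the pocket. Next is the tub at TCP (506.4,-208.5), with the jaws turned back by +103°.

```bash
python3 -m inch '[0,-2,0,0,0,7,1, 0,-4,0,0,0,14,1, 0,-6,0,0,0,21,1, 0,-8,0,0,0,28,1, 0,-10,0,0,0,35,1]'
python3 -m inch '[0,-2.5,0,0,0,7,1, 0,-5,0,0,0,14,1, 0,-7.5,0,0,0,21,1, 0.4,-10,0,0,0,28,1, 0.6,-12,0,0,0,35,1]'
python3 -m inch '[0,-2.5,0,0,0,7,1, 0,-5,0,0,0,14,1, 0,-7.5,0,0,0,21,1, 0,-9.5,0,0,0,28,1, 0,-10,0,0,0,33,1]'
python3 -m inch '[0,0,0,0,0,0,1, 0,0,0,0,0,0,1, 0,0,0,0,0,0,1, 0,0,0,0,0,0,1, 0,0,0,0,0,0,1]'
```

```text
time: 35.25
tool_pos: [497.3, 22.6, 177.9]
tcp_rot: [3.139, 0.0, 0.384]
contact_force: [0.8, 0.3, -0.5]
grip_width: 91.5
time: 35.75
tool_pos: [503.9, -97.4, 178.3]
tcp_rot: [3.138, -0.0, 1.001]
contact_force: [0.0, 0.3, -0.6]
grip_width: 92.1
time: 36.25
tool_pos: [504.4, -198.2, 178.5]
tcp_rot: [3.138, 0.0, 1.581]
contact_force: [0.7, 0.4, -0.4]
grip_width: 91.6
time: 36.75
tool_pos: [504.6, -197.7, 178.6]
tcp_rot: [3.138, 0.0, 1.581]
contact_force: [0.4, 0.5, -0.5]
grip_width: 91.9
```

```bash
python3 -m inch '[0.2,-0.6,0,0,0.2,-0.8,1, 0.2,-1.1,-2,0,0.2,-0.8,1, 0.2,-1.1,-5,0,0.2,-0.8,1, 0.2,-1.1,-7.5,0,0.2,-0.8,1, 0.2,-1.1,-9,0,0.2,-0.8,1]'
python3 -m inch '[0,0,-0.5,0,0,0,1, 0,0,-1,0,0,0,1, 0,0,-1.5,0,0,0,1, 0,0,-1.8,0,0,0,1, 0,0,-1.8,0,0,0,1]'
```

```text
time: 37.25
tool_pos: [505.8, -208.6, 86.6]
tcp_rot: [-3.14, -0.001, 1.566]
contact_force: [-0.1, -0.0, -0.1]
grip_width: 91.9
time: 37.75
tool_pos: [505.9, -208.7, 68.8]
tcp_rot: [-3.14, -0.001, 1.566]
contact_force: [0.7, -0.1, -0.7]
grip_width: 92.2
```

```bash
python3 -m inch '[0,0,0,0,0,0,0.5, 0,0,0,0,0,0,0.3, 0,0,0,0,0,0,0.1, 0,0,0,0,0,0,-1, 0,0,0,0,0,0,-1]'
python3 -m inch '[0,0,0,0,0,0,-1, 0,0,0,0,0,0,-1, 0,0,0,0,0,0,-1, 0,0,0,0,0,0,-1, 0,0,0,0,0,0,-1]'
python3 -m inch '[0,0,1,0,0,0,-1, 0,0,3,0,0,0,-1, 0,0,6,0,0,0,-1, 0,0,9,0,0,0,-1, 0,0,11,0,0,0,-1]'
python3 -m inch '[0.5,2,0,0,0,0,-1, 1,5,0,0,0,0,-1, 2,8,0,0,0,0,-1, 3,11,0,0,0,0,-1, 4,14,0,0,0,0,-1]'
```

```text
time: 38.25
tool_pos: [506.1, -208.8, 68.9]
tcp_rot: [-3.14, -0.0, 1.566]
contact_force: [1.1, -0.3, 0.9]
grip_width: 59.3
time: 38.75
tool_pos: [506.1, -208.7, 68.9]
tcp_rot: [-3.14, -0.0, 1.566]
contact_force: [0.6, -1.0, -0.2]
grip_width: 59.3
time: 39.25
tool_pos: [506.5, -209.0, 181.6]
tcp_rot: [3.141, 0.001, 1.566]
contact_force: [-0.3, -0.7, -1.1]
grip_width: 59.2
time: 39.75
tool_pos: [546.5, -67.8, 182.2]
tcp_rot: [3.141, 0.001, 1.566]
contact_force: [1.8, -0.5, -1.7]
grip_width: 59.5
```

```bash
python3 -m inch '[0.7,3,0,0,0,0,-1, 1.4,6,0,0,0,0,-1, 2.1,9,0,0,0,0,-1, 2.8,12,0,0,0,0,-1, 3,13,0,0,0,0,-1]'
python3 -m inch '[0,0,-1,0,0,0,-1, 0,0,-3,0,0,0,-1, 0,0,-5,0,0,0,-1, 0,0,-6,0,0,0,-1, 0,0,-6,0,0,0,-1]'
```

```text
time: 40.25
tool_pos: [576.5, 64.9, 182.5]
tcp_rot: [3.141, 0.0, 1.568]
contact_force: [0.9, 0.4, -2.2]
grip_width: 59.7
time: 40.75
tool_pos: [575.3, 63.9, 120.8]
tcp_rot: [-3.139, 0.0, 1.567]
contact_force: [-0.6, -0.1, -0.9]
grip_width: 59.5
```

```bash
python3 -m inch '[0.1,-0.1,-1,0,0,0,-1, 0.1,-0.1,-2.2,0,0,0,-1, 0.1,-0.1,-3.4,0,0,0,-1, 0.1,-0.1,-4.3,0,0,0,-1, 0.1,-0.1,-4.3,0,0,0,-1]'
python3 -m inch '[0,0,-0.05,0,0,0,-1, 0,0,-0.1,0,0,0,-1, 0,0,-0.15,0,0,0,-1, 0,0,-0.2,0,0,0,-1, 0,0,-0.2,0,0,0,-1]'
```

```text
time: 41.25
tool_pos: [575.3, 62.9, 76.1]
tcp_rot: [-3.136, 0.0, 1.567]
contact_force: [0.0, -0.2, -1.1]
grip_width: 59.4
time: 41.75
tool_pos: [575.6, 62.9, 74.8]
tcp_rot: [-3.137, 0.0, 1.567]
contact_force: [-1.3, -0.4, 3.3]
grip_width: 59.1
```

Contact. I'll release, then fetch the oil tin at TCP (516.3,-286.7), z 74.7.

```bash
python3 -m inch '[0,0,0,0,0,0,-0.2, 0,0,0,0,0,0,0.2, 0,0,0,0,0,0,0.6, 0,0,0,0,0,0,1, 0,0,0,0,0,0,1]'
python3 -m inch '[0,0,1,0,0,0,1, 0,0,3,0,0,0,1, 0,0,6,0,0,0,1, 0,0,9,0,0,0,1, 0,0,11,0,0,0,1]'
python3 -m inch '[-0.5,-3,0,0,0.2,0,1, -1.1,-7,0,0,0.2,0,1, -1.8,-11,0,0,0.2,0,1, -2.5,-15,0,0,0.2,0,1, -3.2,-18,0,0,0.2,0,1]'
python3 -m inch '[-0.5,-3,0,0,0,0,1, -1.1,-7,0,0,0,0,1, -1.8,-11,0,0,0,0,1, -2.5,-15,0,0,0,0,1, -2.7,-17,0,0,0,0,1]'
python3 -m inch '[0,0,0,0,0,0,1, 0,0,0,0,0,0,1, 0,0,0,0,0,0,1, 0,0,0,0,0,0,1, 0,0,0,0,0,0,1]'
```

```text
time: 42.25
tool_pos: [575.7, 62.9, 74.8]
tcp_rot: [-3.137, 0.0, 1.567]
contact_force: [0.1, 0.0, 0.1]
grip_width: 78.6
time: 42.75
tool_pos: [576.5, 63.0, 188.0]
tcp_rot: [-3.14, 0.0, 1.567]
contact_force: [0.2, -0.4, -0.2]
grip_width: 92.0
time: 43.25
tool_pos: [544.1, -119.3, 188.9]
tcp_rot: [-3.138, 0.001, 1.567]
contact_force: [0.7, -0.5, -0.0]
grip_width: 91.7
time: 43.75
tool_pos: [516.3, -292.4, 189.7]
tcp_rot: [-3.139, 0.002, 1.564]
contact_force: [0.7, 0.9, 1.4]
grip_width: 91.9
time: 44.25
tool_pos: [516.7, -291.3, 189.9]
tcp_rot: [-3.139, 0.002, 1.566]
contact_force: [0.1, -0.7, -0.4]
grip_width: 91.8
```

```bash
python3 -m inch '[0,0.5,-1,0,0,0,1, 0,0.5,-3,0,0,0,1, 0,0.5,-6,0,0,0,1, 0,0.5,-8.5,0,0,0,1, 0,0.5,-9,0,0,0,1]'
python3 -m inch '[0,0,-0.5,0,0,0,1, 0,0,-1.2,0,0,0,1, 0,0,-2,0,0,0,1, 0,0,-2.4,0,0,0,1, 0,0,-2.4,0,0,0,1]'
```

```text
time: 44.75
tool_pos: [515.0, -284.2, 96.3]
tcp_rot: [-3.133, -0.002, 1.566]
contact_force: [0.0, 0.2, -0.4]
grip_width: 91.7
time: 45.25
tool_pos: [514.8, -284.2, 72.0]
tcp_rot: [-3.133, -0.002, 1.566]
contact_force: [-0.1, -0.2, 0.5]
grip_width: 91.7
```

```bash
python3 -m inch '[0.1,-0.25,0.25,0,-0.5,0,1, 0.1,-0.25,0.25,0,-0.5,0,1, 0.1,-0.25,0.25,0,-0.5,0,0.5, 0.1,-0.25,0.25,0,-0.5,0,0.3, 0.1,-0.25,0.25,0,-0.5,0,0.1]'
python3 -m inch '[0,0,0,0,0,0,-1, 0,0,0,0,0,0,-1, 0,0,0,0,0,0,-1, 0,0,0,0,0,0,-1, 0,0,0,0,0,0,-1]'
```

```text
time: 45.75
tool_pos: [515.8, -286.7, 74.6]
tcp_rot: [3.141, -0.002, 1.566]
contact_force: [-1.0, -1.2, 0.9]
grip_width: 72.4
time: 46.25
tool_pos: [515.9, -286.7, 74.6]
tcp_rot: [3.141, -0.002, 1.566]
contact_force: [0.3, -0.5, -0.2]
grip_width: 57.6
```

```bash
python3 -m inch '[0,0,1,0,0,0,-1, 0,0,3,0,0,0,-1, 0,0,6,0,0,0,-1, 0,0,9,0,0,0,-1, 0,0,10,0,0,0,-1]'
python3 -m inch '[-0.1,2,0,0,0,0,-1, -0.3,5,0,0,0,0,-1, -0.5,8,0,0,0,0,-1, -0.6,11,0,0,0,0,-1, -0.7,14,0,0,0,0,-1]'
python3 -m inch '[-0.1,3,0,0,0,0,-1, -0.2,6,0,0,0,0,-1, -0.4,8.5,0,0,0,0,-1, -0.5,9.3,0,0,0,0,-1, -0.5,9.3,0,0,0,0,-1]'
```

```text
time: 46.75
tool_pos: [516.9, -287.4, 178.1]
tcp_rot: [3.137, 0.001, 1.566]
contact_force: [0.3, -0.3, -2.7]
grip_width: 57.5
time: 47.25
tool_pos: [508.6, -145.1, 176.7]
tcp_rot: [3.14, -0.0, 1.566]
contact_force: [0.5, 0.1, -2.5]
grip_width: 57.2
time: 47.75
tool_pos: [502.7, -50.7, 175.9]
tcp_rot: [-3.142, -0.001, 1.568]
contact_force: [0.9, -1.0, -3.1]
grip_width: 57.6
```

```bash
python3 -m inch '[0.1,-0.2,-1,0,0,0,-1, 0.1,-0.2,-3,0,0,0,-1, 0.1,-0.2,-5,0,0,0,-1, 0.1,-0.2,-7,0,0,0,-1, 0.1,-0.2,-7.4,0,0,0,-1]'
python3 -m inch '[0.1,0,-0.5,0,0,0,-1, 0.1,0,-1,0,0,0,-1, 0.1,0,-1.5,0,0,0,-1, 0.1,0,-1.9,0,0,0,-1, 0.1,0,-1.9,0,0,0,-1]'
```

```text
time: 48.25
tool_pos: [502.0, -53.5, 99.0]
tcp_rot: [-3.136, -0.002, 1.567]
contact_force: [0.4, -0.0, -2.5]
grip_width: 57.5
time: 48.75
tool_pos: [503.4, -53.6, 80.4]
tcp_rot: [-3.138, -0.001, 1.567]
contact_force: [0.3, 0.2, -2.9]
grip_width: 57.3
```

```bash
python3 -m inch '[0,0,-0.05,0,0,0,-1, 0,0,-0.1,0,0,0,-1, 0,0,-0.1,0,0,0,-1, 0,0,-0.1,0,0,0,-1, 0,0,-0.1,0,0,0,-1]'
```

```text
time: 49.25
tool_pos: [503.4, -53.6, 80.4]
tcp_rot: [-3.138, -0.001, 1.567]
contact_force: [-3.1, 0.7, 6.7]
grip_width: 57.8
```

Contact. I'll release, then fetch the aerosol at TCP (518.7,-375.3), z 114.

```bash
python3 -m inch '[0,0,0,0,0,0,-0.2, 0,0,0,0,0,0,0.2, 0,0,0,0,0,0,0.6, 0,0,0,0,0,0,1, 0,0,0,0,0,0,1]'
python3 -m inch '[0,0,1,0,0,0,1, 0,0,3,0,0,0,1, 0,0,6,0,0,0,1, 0,0,9,0,0,0,1, 0,0,11.5,0,0,0,1]'
python3 -m inch '[0.1,-3,0,0,0,0,1, 0.2,-7,0,0,0,0,1, 0.4,-11,0,0,0,0,1, 0.6,-15,0,0,0,0,1, 0.8,-18,0,0,0,0,1]'
python3 -m inch '[0.1,-3,0,0,0,0,1, 0.2,-6.5,0,0,0,0,1, 0.4,-10,0,0,0,0,1, 0.6,-13.5,0,0,0,0,1, 0.8,-14.4,0,0,0,0,1]'
python3 -m inch '[0,0,0,0,0,0,1, 0,0,0,0,0,0,1, 0,0,0,0,0,0,1, 0,0,0,0,0,0,1, 0,0,0,0,0,0,1]'
```

```text
time: 49.75
tool_pos: [503.6, -53.6, 80.4]
tcp_rot: [-3.139, -0.001, 1.567]
contact_force: [0.7, -0.2, -0.4]
grip_width: 77.1
time: 50.25
tool_pos: [503.9, -53.7, 197.9]
tcp_rot: [-3.141, -0.001, 1.567]
contact_force: [1.0, 0.4, 0.2]
grip_width: 91.4
time: 50.75
tool_pos: [511.8, -236.1, 198.8]
tcp_rot: [-3.142, 0.0, 1.566]
contact_force: [0.9, 0.6, -0.4]
grip_width: 91.9
time: 51.25
tool_pos: [519.2, -383.6, 199.2]
tcp_rot: [3.141, 0.002, 1.563]
contact_force: [0.5, -0.3, -1.6]
grip_width: 92.0
time: 51.75
tool_pos: [519.5, -382.7, 199.6]
tcp_rot: [3.141, 0.002, 1.564]
contact_force: [-0.4, -0.6, -0.7]
grip_width: 92.4
```

```bash
python3 -m inch '[0,0.6,-1,0,0,0,1, 0,0.6,-3,0,0,0,1, 0,0.6,-5,0,0,0,1, 0,0.6,-7,0,0,0,1, 0,0.6,-7.5,0,0,0,1]'
python3 -m inch '[0,0,0,0,0,0,1, 0,0,0,0,0,0,1, 0,0,0,0,0,0,1, 0,0,0,0,0,0,1, 0,0,0,0,0,0,1]'
```

```text
time: 52.25
tool_pos: [518.3, -374.9, 121.5]
tcp_rot: [-3.138, -0.002, 1.565]
contact_force: [-0.2, 1.0, -0.5]
grip_width: 92.2
time: 52.75
tool_pos: [518.5, -375.1, 122.2]
tcp_rot: [-3.139, -0.001, 1.565]
contact_force: [0.2, 0.1, -0.1]
grip_width: 91.9
```

```bash
python3 -m inch '[0,0,-0.4,0,0,0,1, 0,0,-0.8,0,0,0,1, 0,0,-0.8,0,0,0,0.5, 0,0,-0.8,0,0,0,0.3, 0,0,-0.8,0,0,0,0.1]'
python3 -m inch '[0,0,0,0,0,0,-1, 0,0,0,0,0,0,-1, 0,0,0,0,0,0,-1, 0,0,0,0,0,0,-1, 0,0,0,0,0,0,-1]'
python3 -m inch '[0,0,1,0,0,0,-1, 0,0,3,0,0,0,-1, 0,0,5.5,0,0,0,-1, 0,0,8,0,0,0,-1, 0,0,10,0,0,0,-1]'
python3 -m inch '[0,0,2,0,0,0,-1, 0,0,4,0,0,0,-1, 0,0,5.5,0,0,0,-1, 0,0,7,0,0,0,-1, 0,1,7,0,0,0,-1]'
```

```text
time: 53.25
tool_pos: [518.6, -375.2, 114.2]
tcp_rot: [-3.139, -0.001, 1.565]
contact_force: [0.9, -0.6, 0.1]
grip_width: 72.5
time: 53.75
tool_pos: [518.6, -375.2, 114.3]
tcp_rot: [-3.139, -0.001, 1.565]
contact_force: [-0.9, 0.5, 0.4]
grip_width: 53.5
time: 54.25
tool_pos: [518.7, -375.3, 216.3]
tcp_rot: [-3.14, 0.0, 1.565]
contact_force: [1.0, 0.0, -2.4]
grip_width: 53.2
time: 54.75
tool_pos: [519.0, -366.3, 288.7]
tcp_rot: [3.14, 0.003, 1.564]
contact_force: [-0.6, -0.1, -2.5]
grip_width: 53.2
```

```bash
python3 -m inch '[-0.1,2,0,0,0,0,-1, -0.2,5,0,0,0,0,-1, -0.4,8,0,0,0,0,-1, -0.5,11,0,0,0,0,-1, -0.6,14,0,0,0,0,-1]'
python3 -m inch '[-0.1,3,0,0,0,0,-1, -0.2,6,0,0,0,0,-1, -0.4,9,0,0,0,0,-1, -0.5,12,0,0,0,0,-1, -0.6,15,0,0,0,0,-1]'
python3 -m inch '[-0.1,3,0,0,0,0,-1, -0.2,6,0,0,0,0,-1, -0.3,9,0,0,0,0,-1, -0.4,11.5,0,0,0,0,-1, -0.5,11.9,0,0,0,0,-1]'
python3 -m inch '[0,0,0,0,0,0,-1, 0,0,0,0,0,0,-1, 0,0,0,0,0,0,-1, 0,0,0,0,0,0,-1, 0,0,0,0,0,0,-1]'
```

```text
time: 55.25
tool_pos: [512.3, -224.2, 287.9]
tcp_rot: [3.141, 0.002, 1.564]
contact_force: [1.2, -0.5, -1.6]
grip_width: 53.1
time: 55.75
tool_pos: [505.2, -72.2, 287.2]
tcp_rot: [-3.141, 0.002, 1.564]
contact_force: [0.4, 1.0, -2.5]
grip_width: 53.2
time: 56.25
tool_pos: [498.9, 49.7, 286.6]
tcp_rot: [-3.139, 0.0, 1.567]
contact_force: [-0.3, 0.1, -2.2]
grip_width: 53.4
time: 56.75
tool_pos: [499.0, 49.1, 286.6]
tcp_rot: [-3.139, 0.001, 1.566]
contact_force: [-0.4, -0.4, -2.6]
grip_width: 53.3
```

```bash
python3 -m inch '[0.3,-0.4,-1,0,0,0,-1, 0.3,-0.4,-3,0,0,0,-1, 0.3,-0.4,-5,0,0,0,-1, 0.3,-0.4,-7,0,0,0,-1, 0.3,-0.4,-8,0,0,0,-1]'
python3 -m inch '[0,0,-1.5,0,0,0,-1, 0,0,-3,0,0,0,-1, 0,0,-5,0,0,0,-1, 0,0,-6.5,0,0,0,-1, 0,0,-6.8,0,0,0,-1]'
python3 -m inch '[0,0,0,0,0,0,-1, 0,0,0,0,0,0,-1, 0,0,0,0,0,0,-1, 0,0,0,0,0,0,-1, 0,0,0,0,0,0,-1]'
```

```text
time: 57.25
tool_pos: [501.2, 44.7, 204.3]
tcp_rot: [-3.136, 0.0, 1.566]
contact_force: [0.1, -0.0, -1.8]
grip_width: 52.9
time: 57.75
tool_pos: [500.3, 44.5, 134.6]
tcp_rot: [-3.133, 0.0, 1.565]
contact_force: [-0.0, 1.1, -1.9]
grip_width: 53.1
time: 58.25
tool_pos: [500.6, 44.5, 135.1]
tcp_rot: [-3.134, 0.0, 1.565]
contact_force: [-0.1, 0.0, -1.8]
grip_width: 53.1
```

```bash
python3 -m inch '[0.1,0.1,-0.4,0,-0.4,0,-1, 0.1,0.1,-0.8,0,-0.4,0,-1, 0.1,0.1,-1.1,0,-0.4,0,-1, 0.1,0.1,-1.4,0,-0.4,0,-1, 0.1,0.1,-1.4,0,-0.4,0,-1]'
python3 -m inch '[0,0,-0.05,0,0,0,-1, 0,0,-0.1,0,0,0,-1, 0,0,-0.15,0,0,0,-1, 0,0,-0.15,0,0,0,-1, 0,0,-0.15,0,0,0,-1]'
```

```text
time: 58.75
tool_pos: [501.3, 45.4, 120.6]
tcp_rot: [-3.14, 0.0, 1.565]
contact_force: [0.0, -0.0, -1.8]
grip_width: 53.4
time: 59.25
tool_pos: [501.5, 45.3, 120.2]
tcp_rot: [-3.141, 0.001, 1.566]
contact_force: [-3.1, -1.0, 9.4]
grip_width: 53.5
```

Contact. I'll release, rise, back away to the start side and check.

```bash
python3 -m inch '[0,0,0,0,0,0,-0.2, 0,0,0,0,0,0,0.2, 0,0,0,0,0,0,0.6, 0,0,0,0,0,0,1, 0,0,0,0,0,0,1]'
python3 -m inch '[0,0,1,0,0,0,1, 0,0,3,0,0,0,1, 0,0,6,0,0,0,1, 0,0,9,0,0,0,1, 0,0,12,0,0,0,1]'
python3 -m inch '[0,-3,0,0,0,0,1, 0,-7,0,0,0,0,1, 0,-11,0,0,0,0,1, 0,-15,0,0,0,0,1, 0,-19,0,0,0,0,1]'
python3 -m inch '[-1,-4,0,0,0,0,1, -2,-8,0,0,0,0,1, -3,-12,0,0,0,0,1, -4,-16,0,0,0,0,1, -5,-20,0,0,0,0,1]'
python3 -m inch '[-2,-3,0,0,0,0,1, -4,-6,0,0,0,0,1, -6,-9,0,0,0,0,1, -8,-11,0,0,0,0,1, -8,-11,0,0,0,0,1]'
python3 - <<'E'
from h import *
im=bot.capture('top'); cv2.imwrite('pics/t9.png',im[:,:,::-1]); im=bot.capture('scene'); cv2.imwrite('pics/s9.png',im[:,:,::-1])
crop('pics/t9.png',240,210,130,100,6,'pics/t9c.png'); crop('pics/t9.png',115,240,130,95,6,'pics/t9d.png')
E
```

```text
time: 59.75
tool_pos: [501.6, 45.3, 120.2]
tcp_rot: [-3.141, 0.001, 1.566]
contact_force: [0.2, 0.1, 0.2]
grip_width: 74.5
time: 60.25
tool_pos: [501.4, 45.4, 242.1]
tcp_rot: [3.141, 0.001, 1.566]
contact_force: [0.3, -0.1, 1.1]
grip_width: 91.9
time: 60.75
tool_pos: [501.3, -146.1, 243.1]
tcp_rot: [3.141, 0.001, 1.566]
contact_force: [0.6, -0.2, 1.0]
grip_width: 91.7
time: 61.25
tool_pos: [450.7, -347.8, 244.0]
tcp_rot: [3.14, 0.002, 1.566]
contact_force: [1.4, -0.4, 0.0]
grip_width: 91.7
time: 61.75
tool_pos: [368.1, -460.3, 244.4]
tcp_rot: [3.141, 0.003, 1.562]
contact_force: [0.0, 0.3, -0.9]
grip_width: 91.8
```

View pics/s9.png

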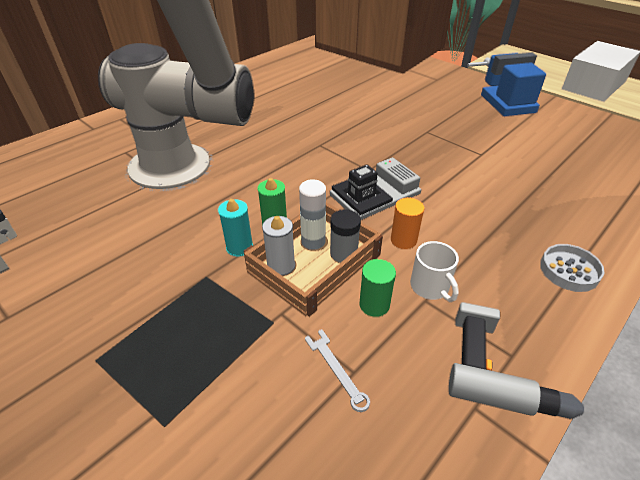

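View pics/t9c.png

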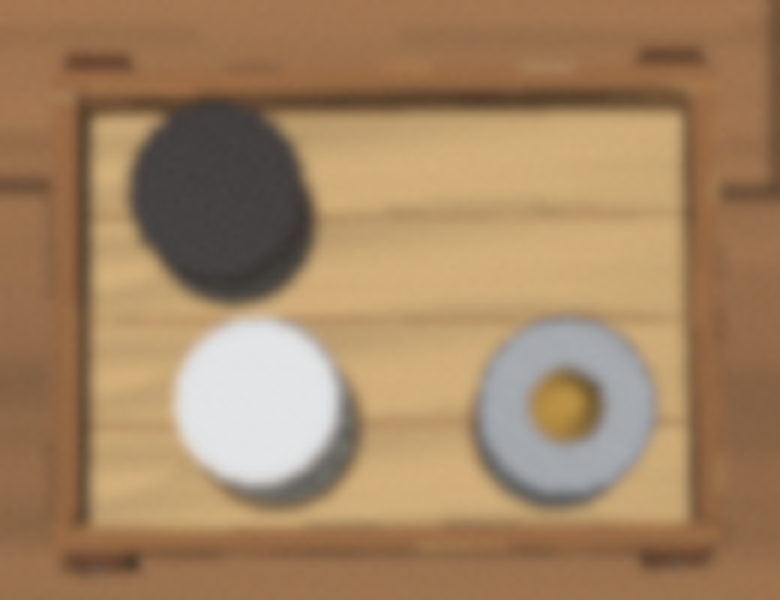

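View pics/t9d.png

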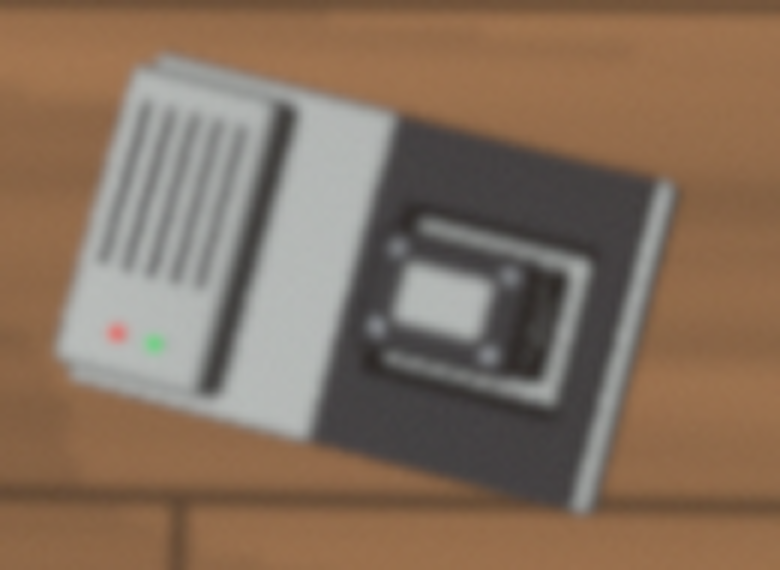

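View pics/t9.png

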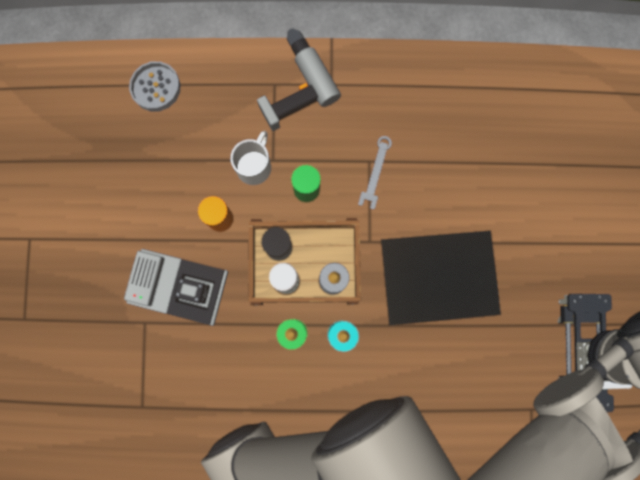

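The cans match the start crop to within about 4 enlarged pixels, roughly 1.5 mm. The battery's dots are at (397,246), (511,276), (376,327) and (490,355). One numeric check before handing in.

```bash
python3 - <<'E'
from h import *
np.set_printoptions(precision=1,suppress=True)
t=bot.calibration('top'); f=lambda x,y,z:p2w(t,(x+.5)/6-.5+115,(y+.5)/6-.5+240,z)
d=[f(*p,88) for p in [(397,246),(511,276),(376,327),(490,355)]]; print(np.mean(d,0),'pocket',f(486.5,310.5,16))
v=d[0]-d[1]+d[2]-d[3]; print(np.degrees(np.arctan2(v[1],v[0])))
g=lambda x,y,z:p2w(t,(x+.5)/6-.5+240,(y+.5)/6-.5+210,z)
print('tub',g(216,187,110),'aer',g(258,403,160),'oil',g(567,403,122))
a=cv2.imread('pics/top0.png').astype(int);b=cv2.imread('pics/t9.png').astype(int); D=np.abs(a-b).max(2)
print('mug diff',D[130:190,228:272].max(),'wrench diff',D[132:212,355:395].max())
o=bot.get_obs(); print(o['time'],abs(o['dq']).max())
E
```

```text
[477.4 242.   88. ] pocket [477.5 242.5  16. ]
76.76419400142113
tub [576.9  63.9 110. ] aer [500.9  45.6 160. ] oil [504.5 -53.8 122. ]
mug diff 4 wrench diff 4
61.85 0.03365391346635032
```

The battery is within 1 mm of the pocket's centre and in line with it. The cans are within 2 mm of their spots, and the mug and wrench haven't moved. I'm handing in.

```bash
python3 - <<'E'
from plant import bot
print(bot.close_job())
E
```

```text
the job is handed in; nothing more can be done
None
```

I moved the three cans to the mat, seated the battery in the charger's pocket, put each can back on its own spot, backed the arm away and handed the job in at about 62 s of the 152 s allowed. The hand-in gave no verdict.

- **Battery:** the last top view puts it 0.5 mm from the pocket's centre and in line to about 0.1°. It touched down at the expected fully seated height.
- **Cans:** all three stand upright. Against the start picture, the tub is about 1.7 mm off its spot, the oil tin about 1.3 mm, and the aerosol shows no visible shift.
- **Mug and wrench:** they look the same as at the start.
- **Disagreements:** no check failed. The cameras differed by up to 5 mm on where the aerosol first stood, and by 3 mm or less on the rest.

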